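Sweep the wiper shoe along a plate press's seal groove

ROBOT

A 6-joint arm with a two-finger parallel gripper is mounted at the origin on a cart in front of the work surface, level with it; the furniture and walls round the work are solid. World frame = base frame: x ahead of the robot, y to its left, z up, the work surface at z = 0. Lengths are in mm, angles in rad, forces in N, time in s.
With the tool pointing down it reaches from about 400 to 825 mm from the base axis. Payload 7 kg.
Tool frame: the origin (TCP) lies at the very end of the fingers, on their centre line; the grasp point (between the pads) lies 19 mm behind it (ctrl.grip_point_offset is the z of the grasp point in the tool frame, in mm); z points along the fingers, y is the line along which they close (so a half turn about z gives the same grasp; the last joint's range is limited). The gripper opens to 85 mm and grips with 20 to 120 N. Pads are 22 mm wide; open, the fingers measure 114 mm over their backs; the gripper's body (76 mm by 85 mm) begins 54 mm behind the grasp point. The pads swing forward as they close: fully open they stand 13 mm farther back than shut.
Start: joints at [1.57, 0.359, 0.012, 0, -1.224, -0.288], TCP at [192.251, 647.02, 231.302] pointing down, gripper open.
Joint ranges: [-3.07, 3.07], [-1.43, 2.12], [-1.02, 1.25], [-3.03, 1.67], [-3.05, -0], [-3.03, 3.03]. Speed limits (rad/s): [2.39, 2.39, 3.01, 3.14, 3.14, 3.14].

INTERFACE

Orientations are given as [roll, pitch, yaw] about the fixed x, y, z axes, in that order (R = Rz(yaw) Ry(pitch) Rx(roll)).
In Python, from bench import ctrl, cams gives the robot as it stands. The module is installed in compiled form; this text tells all that it offers.
- The arm moves only by the tool play_rows, never from a script. Its argument "steps" is a list of rows, each an object of numbers: "gripper": the gripper's target within -1 to 1 (fully open at 1, half-way at 0, shut at -1); "tx", "ty", "tz": the shift along the tool's x, y, z each as a share of 0.2 m, from -1 to 1; "wx", "wy", "wz": the turn, a rotation vector about the tool's x, y, z each as a share of 360 degrees, from -1 to 1. In form: [{"gripper": .., "tx": .., "ty": .., "tz": .., "wx": .., "wy": .., "wz": ..}, ...]. A call has 1 to 5 rows; each row is the pose to reach, as a shift and turn from the pose commanded when the call began, along the tool's axes at that moment, turning the shorter way round; what a row does not reach only later rows make up. A row lasts 1/12 s, in which the tool goes at most 41.7 mm and 7.16 degrees, less where a joint would pass 70% of its speed; a pose out of reach is approached as far as the arm can. A call with a number of a shift or a turn outside -1 to 1 is refused whole. A call with a gripper value outside its range is refused whole. The fingers move at their own pace and stop on an object; "grip_force" is the grip in N (left out, the last holds). Time passes only in rows, so rows that repeat a pose let the fingers close. It gives the time, the measured TCP pose, the force, the opening and the grip force at its end, in the units of the state.
- ctrl.state(): the state, without advancing time (a new reading comes with each control period).
- cams.read_camera(name): name is "side" or "top" or "wrist"; returns a dict with "image" (480x640x3 uint8, red, green, blue), "intrinsics" (3x3 intrinsics, pixels), "eye" and "rotation" of the camera in the world; the wrist camera has in their place "mount" (4x4, takes a point from camera to tool coordinates, whose origin is the TCP and whose axes are the flange's). Camera axes: x right, y up, looking along -z (the intrinsics and any distortion apply to the point x, -y, -z); pixel columns grow to the right and rows downward; lengths in mm; the calibration is good to about 2 mm. A picture is of the moment at which its call begins: read the wrist's pose just before it. There is no depth.
- ctrl.finish_job(): hands the job in; it is judged then, once.
The state is a dict: "time": time; "qpos": joint angles; "qd": joint speeds; "joint_efforts": joint torques, N m; "position": TCP position; "orientation": TCP orientation; "force": force on the tool from outside, world axes, zero at the start; "ft_torque": the same for the moment, N m; "width": opening from 0.0 (shut) to 1.0 (fully open); "gripper_force": force on a finger pad.
Only numpy, scipy, OpenCV 4.12 (cv2) and the standard library are available. Lean on these libraries where they do the work, as an engineer would, in place of code of your own. Each camera call takes 0.05 s, during which the arm holds its last target. There are 200 camera calls.

TASK

Take the yellow-handled probe from its blue stand and, with its tip in the curved groove of the plate press, slowly (about 2 cm a second) push the orange wiper shoe along the groove until it is fully home at its far end; the far end is under the clear guard, so lean the probe back (20 to 50 degrees from vertical) to get in there. Go gently, do not touch the shoe with the fingers or bump the guard, and leave the other objects alone. Then hang the probe upright in the stand's fork again, resting on its collar, and let go.

Things in the scene. Friction and masses are not known exactly. Their poses are not given: they have to be found in the camera images.
- probe: Steel stylus, 90 g. Origin: on its axis at the collar's underside, z along the shaft up to the handle. Collar: disc 28 mm across, z 0 to 6 mm. Handle: yellow, 18 x 18 mm square (faces square to x and y), z 6 to 66 mm, black cap to z 69. Shaft: 5 mm thick, down to a ball tip of 5 mm diameter, lowest point z -85 mm.
- probe_tip (a point): Centre of the probe's ball tip (radius 2.5 mm), on the probe's axis 82.5 mm under the collar's underside.
- stand: Fixed stand: dark foot 85 x 75 x 10 mm, column behind (+x), blue forked plate 52 mm wide, its top 105 mm over the bench. Origin on the bench under the seat. The slot, 12 mm wide, runs along x, open to -x (27 mm from the seat), ending 6 mm behind the seat. Shaft hangs in the slot, collar rests on the plate; taken and returned from above (the tip passes the slot).
- stand_seat (a point): Seat of the probe: middle of the slot, at the fork's top surface. The probe's origin lies here when it hangs in place.
- press: Fixed plate press base 100 (x) x 240 (y) x 28 (z) mm, grey, metal top. Origin: centre of its underside, z up; +y to the robot's right. Groove in its top: 9 mm wide, floor at z 22 mm, rim at z 28 mm, centre line x = -200 + 200 cos(a), y = 200 sin(a) mm, from a = -0.42 (start, -y side) to a = +0.35 rad (far end, +y side, under the guard).
- groove_start (a point): Start end of the groove (press -y side), on its floor. The groove is free from here to the back of the shoe, at least 28 mm: the tip goes in here, from above.
- guard: Clear plate with orange front edge, fixed to the press; origin and axes are the press's. x -48 to 48, y 19 (front edge) to 120, underside z 75, top z 80 mm; two posts at y 112. With the shoe home its back is 28 mm beyond the front edge, so the probe must lean at least 31 degrees, handle towards press -y; 36 to 42 is comfortable.
- shoe (a joint): Angle of the orange wiper shoe along the groove, rad, about the groove's centre: shoe middle at a = -0.22 + value. It starts between 0 and 0.1; 0.5 is fully home, against its stop. 0.1 rad is 20 mm of travel. It drags with about 2 to 3 N and stays where it is left.
- shoe_back (a point): Middle of the shoe's back face (towards the groove start), 4.5 mm over the groove floor; the tip pushes here. The shoe is 16 mm long, 7.6 mm wide and stands 2.5 mm proud of the groove.
- amber_2: Bystander: brown glass bottle with black cap, 48 mm across, 102 mm tall, origin under its centre.
- screw_jar: Bystander: small jar with black cap, 48 mm across, 60 mm tall, origin under its centre.
- petri_dish: Bystander: plastic dish with lid, 60 mm across, 15 mm tall, origin under its centre.
- slide_box: Bystander: white and green carton 30 x 80 x 28 mm, origin under its centre.
There are look-alikes about, which are no part of the job. Of the things that look like the probe, the smaller one is meant.

How it is judged (in metres and radians):
On the way, in this order (a step that is already met when the one before it is completed fails the run):
1. the probe is lifted out of the stand (z of probe in the frame of stand_seat above 0.03 m), for 0.1 s.
2. the probe's tip is in the groove behind the shoe and has pushed it past the middle of its travel (joint over 0.27) (distance between probe_tip and shoe_back below 0.01 m and z of probe_tip in the frame of press below 0.0285 m and value of joint shoe above 0.27 rad), for 0.1 s.
3. with the tip still in the groove behind it and the probe leaning 20 to 50 degrees, the shoe is within 4 mm of its end stop (distance between probe_tip and shoe_back below 0.01 m and z of probe_tip in the frame of press below 0.0285 m and angle between probe's own z axis and vertical between 0.35 and 0.87 rad and value of joint shoe above 0.48 rad), for 0.1 s.
At the end, for the whole second after the job is handed in: The shoe is within 4 mm of its end stop (joint over 0.48); the probe hangs upright (within 7 degrees) and still in the stand's fork, its collar resting on the plate (within 3 mm in height) and its axis within 9 mm of the seat (value of joint shoe above 0.48 rad and horizontal distance between probe and stand_seat below 0.009 m and z of probe in the frame of stand_seat between -0.003 and 0.003 m and angle between probe's own z axis and vertical below 0.12 rad and linear speed of probe below 0.02 m/s); the robot touches nothing.
It fails at once if the shoe is driven faster than 6 cm/s (velocity of joint shoe above 0.3 rad/s).
It fails at once if the fingers touch the shoe (over 0.5 N) (contact force between the fingers and shoe above 0.5 N).
It fails at once if the probe is pressed on the press or shoe with more than 30 N (contact force between probe and press above 30 N).
It fails at once if the guard is bumped (over 4 N) (contact force between anything else and guard above 4 N).
It fails at once if the bottle, jar, dish or carton is moved more than 15 mm (distance of any of amber_2, screw_jar, petri_dish, slide_box from where it was at the start of the episode above 0.015 m).
It also fails if it takes over 54 s, if anything falls off the work surface, if the arm or the gripper's body presses on something with over 40 N, if the wrist force passes 120 N, or if a joint passes its speed limit or range.

## Working session

There is one attempt and no reset: what is moved stays moved. The work goes in short steps, Python scripts to look and compute and a tool call to move; the robot and the scene stay as the last step left them, time stands still between calls to the robot, and variables do not carry over. Pictures are saved under pics/ and viewed, at most 10 in all, crops included, and the job is handed in when it is done.

Besides the shell and the picture viewer there is one more tool, called after ">>>" by a JSON object that holds its "fn" and its "kwargs". play_rows: Moves the arm, as the interface text tells. Its arguments: {"type":"object","properties":{"steps":{"type":"array"},"grip_force":{"type":"number"}},"required":["steps"]}

```bash
mkdir -p pics; python3 - <<'E'
from bench import ctrl,cams
import cv2,numpy as np
s=ctrl.state();print(s)
for n in("side","top"):
    c=cams.read_camera(n);cv2.imwrite(f"pics/{n}0.png",c["image"][:,:,::-1]);print(n,c["intrinsics"],c["eye"],c["rotation"],[k for k in c])
    np.savez(f"pics/{n}0.npz",**{k:np.array(c[k]) for k in("image","intrinsics","eye","rotation")})
c=cams.read_camera("wrist");cv2.imwrite("pics/wrist0.png",c["image"][:,:,::-1]);print(c["mount"],c["intrinsics"])
E
```

```text
{'time': 0.0, 'qpos': array([ 1.57011270e+00,  3.59394020e-01,  1.10376580e-02, -3.47031820e-04,
       -1.22410598e+00, -2.88093680e-01]), 'qd': array([-0.00093452,  0.00065835,  0.00063508,  0.00073847,  0.00124364,
        0.00120975]), 'joint_efforts': array([ 1.71433439e-03, -5.83318305e+01,  2.93415928e+01,  6.93655506e+00,
       -5.76583392e-03,  1.80822252e-05]), 'position': array([192.12020316, 646.56501399, 230.35040927]), 'orientation': array([ 3.13990260e+00, -1.60617250e-04, -2.88895359e-01]), 'force': array([ 0.08103869, -0.01246321, -0.11793665]), 'ft_torque': array([0.00263822, 0.0033897 , 0.004057  ]), 'gripper_force': 0.0, 'width': 0.9976000126639953}
side [[454.59336517   0.         319.68991766]
 [  0.         454.59336517 242.15708686]
 [  0.           0.           1.        ]] [442.93537913 966.60783447 732.70708164] [ 0.99409094 -0.02066061 -3.03693298] ['image', 'intrinsics', 'eye', 'rotation']
top [[484.88585414   0.         309.24474699]
 [  0.         484.88585414 246.8891737 ]
 [  0.           0.           1.        ]] [ 456.53745962  -36.08111423 1192.95056071] [ 0.06996654  0.00843121 -1.59159543] ['image', 'intrinsics', 'eye', 'rotation']
[[ 8.86289680e-04  9.59748589e-01  2.80859146e-01  7.02145746e+01]
 [ 9.99999578e-01 -9.18789768e-04 -1.59586125e-05  9.39408696e-02]
 [ 2.42734254e-04  2.80859042e-01 -9.59748998e-01 -1.43192689e+02]
 [ 0.00000000e+00  0.00000000e+00  0.00000000e+00  1.00000000e+00]] [[348.76456938   0.         324.18188379]
 [  0.         348.76456938 231.88189201]
 [  0.           0.           1.        ]]
```

View pics/top0.png

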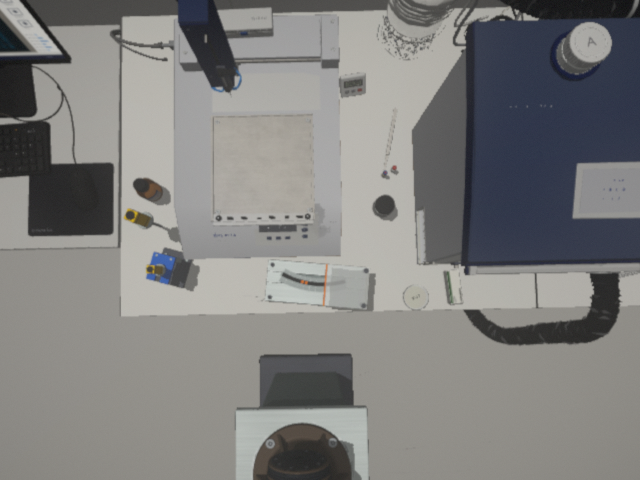

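View pics/side0.png

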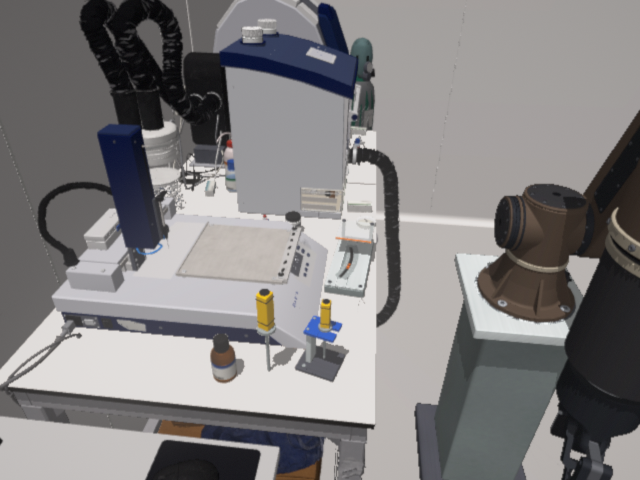

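```bash
cat > h.py <<'E'
import numpy as np,cv2
from scipy.spatial.transform import Rotation as R
def load(n):
    d=np.load(f"pics/{n}.npz");return {k:d[k] for k in d}
def rot(c): 
    r=np.array(c["rotation"]);return r if r.shape==(3,3) else R.from_euler("xyz",r).as_matrix()
def proj(c,p):
    q=(np.atleast_2d(p)-c["eye"])@rot(c);q=q*[1,-1,-1];u=q@np.array(c["intrinsics"]).T;return u[:,:2]/u[:,2:]
def ray(c,uv):
    uv=np.atleast_2d(uv);d=np.c_[uv,np.ones(len(uv))]@np.linalg.inv(c["intrinsics"]).T*[1,-1,-1];return d@rot(c).T
def plane(c,uv,z):
    d=ray(c,uv);return c["eye"]+d*((z-c["eye"][2])/d[:,2])[:,None]
def tri(cs,uvs):
    A=0;b=0;
    for c,u in zip(cs,uvs):
        d=ray(c,u)[0];d/=np.linalg.norm(d);P=np.eye(3)-np.outer(d,d);A=A+P;b=b+P@c["eye"]
    p=np.linalg.solve(A,b);return p,[np.round(proj(c,p)[0]-u,1) for c,u in zip(cs,uvs)]
E
python3 - <<'E'
from h import *
np.set_printoptions(suppress=True,precision=1)
for n in("top0","side0"):
    c=load(n);print(n,proj(c,[[0,0,0],[192,647,230],[400,0,0]]))
t=load("top0");s=load("side0")
for a in [(268,263),(370,265),(368,310),(265,302)]: print(plane(t,[a],28))
# rough
print(plane(t,[(155,268)],105), plane(t,[(131,216)],150))
T=cv2.resize(t["image"][235:320,110:270],None,fx=5,fy=5,interpolation=cv2.INTER_CUBIC)
U=cv2.resize(t["image"][250:320,255:380],None,fx=5,fy=5,interpolation=cv2.INTER_CUBIC)[:,:]
V=cv2.resize(s["image"][225:385,205:385],None,fx=3,fy=3,interpolation=cv2.INTER_CUBIC)
W=np.zeros((600,800,3),np.uint8);W[:425,:800]=0
a=cv2.resize(T,(400,213));
cv2.imwrite("pics/c1.png",U[:,:,::-1]);cv2.imwrite("pics/c2.png",np.vstack([T])[:,:,::-1]);cv2.imwrite("pics/c3.png",V[:,:,::-1])
E
```

```text
top0 [[302.3 472.7]
 [-33.5 423.9]
 [299.1 304.3]]
side0 [[523.7 290.4]
 [557.1 475. ]
 [368.2 278. ]]
[[501.7  72.   28. ]]
[[ 491.7 -172.8   28. ]]
[[ 384.6 -164.9   28. ]]
[[408.5  80.6  28. ]]
[[492.8 319.2 105. ]] [[605.3 357.  150. ]]
```

View crops.

View pics/c1.png

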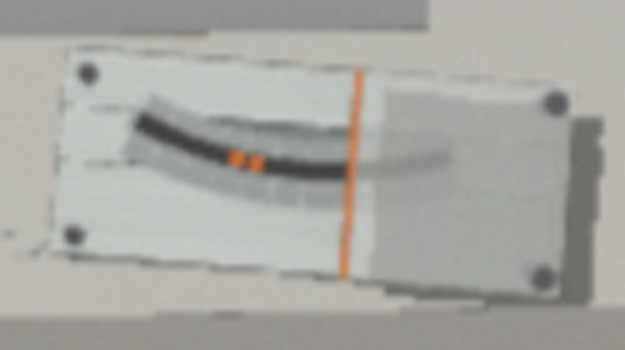

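View pics/c2.png

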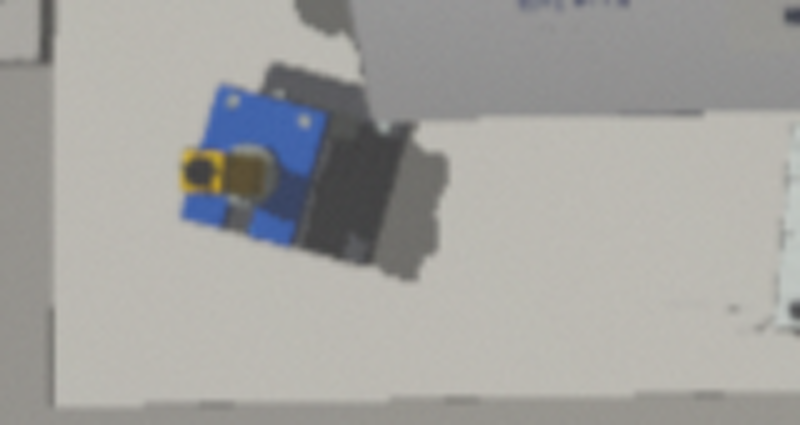

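View pics/c3.png

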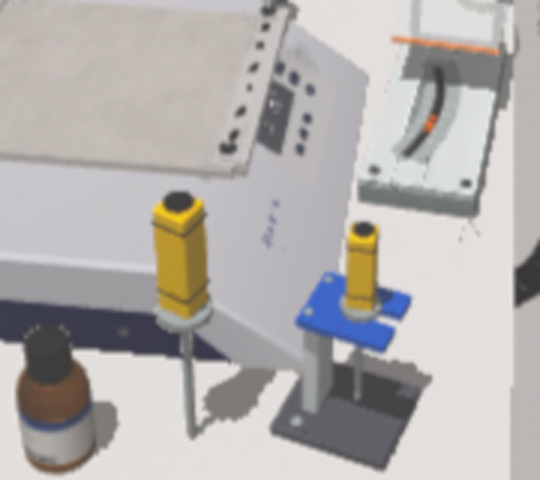

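```bash
cat >> h.py <<'E'
def mask(im,lo,hi):
    return cv2.inRange(cv2.cvtColor(np.ascontiguousarray(im),cv2.COLOR_RGB2HSV),np.array(lo),np.array(hi))
def comps(m,amin=10):
    n,l,st,ce=cv2.connectedComponentsWithStats(m);return [(st[i,4],tuple(np.round(ce[i],1)),tuple(st[i,:4])) for i in range(1,n) if st[i,4]>=amin]
E
python3 - <<'E'
from h import *
np.set_printoptions(suppress=True,precision=1)
t=load("top0");s=load("side0")
o=lambda u,v,k,a,b:((u+.5)/k-.5+a,(v+.5)/k-.5+b)
c2=lambda u,v:o(u,v,5,110,235); c1=lambda u,v:o(u,v,5,255,250); c3=lambda u,v:o(u,v,3,205,225)
print("fork corners",plane(t,[c2(222,85),c2(327,115),c2(297,243),c2(182,218)],105))
print("cap",plane(t,[c2(200,171)],174),"collar",plane(t,[c2(250,173)],111))
print("cap tri",tri([t,s],[c2(200,171),c3(363,229)]))
print("fork side corners",plane(s,[c3(330,275),c3(297,322),c3(383,348),c3(411,296)],105))
print("decoy cap tri",tri([t,s],[(131,216),c3(178,200)]))
print("bolts",plane(t,[c1(88,73),c1(75,235)],28),"posts",plane(t,[c1(556,103),c1(543,278)],80))
print("edge",plane(t,[c1(359,72),c1(345,277)],80))
print("groove start",plane(t,[c1(140,118)],26),"shoe",plane(t,[c1(247,160)],30.5))
for n,c in(("top",t),("side",s)):
    print(n,"yellow",comps(mask(c["image"],(20,150,90),(32,255,255)),20),"\norange",comps(mask(c["image"],(5,130,120),(16,255,255)),5))
E
```

```text
fork corners [[529.8 321.6 105. ]
 [515.3 274.1 105. ]
 [458.1 287.7 105. ]
 [470.3 339.5 105. ]]
cap [[489.1 308.1 174. ]] collar [[489.7 307.  111. ]]
cap tri (array([489.1, 308.8, 171.9]), [array([0., 0.]), array([-0., -0.])])
fork side corners [[512.2 280.6 105. ]
 [528.3 327.6 105. ]
 [471.1 343.7 105. ]
 [456.6 294.  105. ]]
decoy cap tri (array([598.7, 336.2, 205.6]), [array([-0.1, -0.6]), array([0.7, 0.1])])
bolts [[498.6  61.9  28. ]
 [421.2  69.4  28. ]] posts [[ 478.4 -156.8   80. ]
 [ 398.9 -148.5   80. ]]
edge [[494.5 -66.9  80. ]
 [401.2 -58.3  80. ]]
groove start [[476.5  37.4  26. ]] shoe [[455.3 -13.7  30.5]]
top yellow [(np.int32(45), (np.float64(133.2), np.float64(215.4)), (np.int32(127), np.int32(209), np.int32(11), np.int32(13)))] 
orange [(np.int32(10), (np.float64(324.9), np.float64(280.4)), (np.int32(324), np.int32(276), np.int32(2), np.int32(9))), (np.int32(7), (np.float64(302.0), np.float64(281.3)), (np.int32(301), np.int32(280), np.int32(3), np.int32(3))), (np.int32(7), (np.float64(305.7), np.float64(282.0)), (np.int32(305), np.int32(281), np.int32(3), np.i
[... 245 characters left out ...]
2(39))), (np.int32(201), (np.float64(324.9), np.float64(314.7)), (np.int32(321), np.int32(301), np.int32(10), np.int32(27)))] 
orange [(np.int32(5), (np.float64(341.0), np.float64(238.0)), (np.int32(339), np.int32(238), np.int32(5), np.int32(1))), (np.int32(5), (np.float64(348.0), np.float64(239.0)), (np.int32(346), np.int32(239), np.int32(5), np.int32(1))), (np.int32(5), (np.float64(356.0), np.float64(240.0)), (np.int32(354), np.int32(240), np.int32(5), np.int32(1))), (np.int32(5), (np.float64(364.0), np.float64(241.0)), (np.int32(362), np.int32(241), np.int32(5), np.int32(1))), (np.int32(11), (np.float64(348.1), np.float64(265.5)), (np.int32(347), np.int32(263), np.int32(3), np.int32(6)))]
```

>>> {"fn": "play_rows", "kwargs": {"steps": [{"gripper": 1,"tx": 0.83,"ty": 0.55,"tz": -0.2},{"gripper": 1,"tx": 0.83,"ty": 0.55,"tz": -0.2},{"gripper": 1,"tx": 0.83,"ty": 0.55,"tz": -0.2},{"gripper": 1,"tx": 0.83,"ty": 0.55,"tz": -0.2},{"gripper": 1,"tx": 0.83,"ty": 0.55,"tz": -0.2}]}}

```text
invalid input
```

>>> {"fn": "play_rows", "kwargs": {"steps": [{"tx": 0.83,"ty": 0.55},{"tx": 0.83,"ty": 0.55},{"tx": 0.83,"ty": 0.55},{"tx": 0.83,"ty": 0.55},{"tx": 0.83,"ty": 0.55}]}}

```text
invalid input
```

>>> {"fn": "play_rows", "kwargs": {"steps": [{"gripper": 1,"tx": 0.83,"ty": 0.55,"tz": -0.2,"wx": 0,"wy": 0,"wz": 0},{"gripper": 1,"tx": 0.83,"ty": 0.55,"tz": -0.2,"wx": 0,"wy": 0,"wz": 0},{"gripper": 1,"tx": 0.83,"ty": 0.55,"tz": -0.2,"wx": 0,"wy": 0,"wz": 0},{"gripper": 1,"tx": 0.83,"ty": 0.55,"tz": -0.2,"wx": 0,"wy": 0,"wz": 0},{"gripper": 1,"tx": 0.83,"ty": 0.55,"tz": -0.2,"wx": 0,"wy": 0,"wz": 0}]}}

```text
time: 0.57
position: [321.0, 492.3, 271.7]
orientation: [3.141, -0.0, -0.289]
force: [0.4, 0.8, 0.4]
width: 1.001
gripper_force: 0.0
```

>>> {"fn": "play_rows", "kwargs": {"steps": [{"gripper": 1,"tx": 0.83,"ty": 0.55,"tz": 0,"wx": 0,"wy": 0,"wz": 0},{"gripper": 1,"tx": 0.83,"ty": 0.55,"tz": 0,"wx": 0,"wy": 0,"wz": 0},{"gripper": 1,"tx": 0.83,"ty": 0.55,"tz": 0,"wx": 0,"wy": 0,"wz": 0},{"gripper": 1,"tx": 0.83,"ty": 0.55,"tz": 0,"wx": 0,"wy": 0,"wz": 0},{"gripper": 1,"tx": 0.83,"ty": 0.55,"tz": 0,"wx": 0,"wy": 0,"wz": 0}]}}

```text
time: 0.98
position: [449.0, 339.1, 271.4]
orientation: [3.142, -0.0, -0.289]
force: [0.2, 0.8, 0.6]
width: 1.003
gripper_force: 0.0
```

```bash
cat >> h.py <<'E'
def wrist(name):
    from bench import ctrl,cams
    s=ctrl.state();c=cams.read_camera("wrist");M=np.array(c["mount"])
    Rt=R.from_euler("xyz",s["orientation"]).as_matrix()
    d=dict(image=c["image"],intrinsics=np.array(c["intrinsics"]),eye=Rt@M[:3,3]+s["position"],rotation=Rt@M[:3,:3])
    np.savez(f"pics/{name}.npz",**d);cv2.imwrite(f"pics/{name}.png",c["image"][:,:,::-1]);return d,s
E
python3 - <<'E'
from h import *
np.set_printoptions(suppress=True,precision=2)
c,s=wrist("w1");print(s["position"],s["qpos"],c["eye"])
print(proj(c,[[489,308,174],[489,308,105]]))
E
```

```text
[448.98 339.1  271.41] [ 0.99  0.15 -0.18  0.   -1.24  0.29] [516.24 318.98 414.6 ]
[[351.1  165.03]
 [345.24 157.35]]
```

View pics/w1.png

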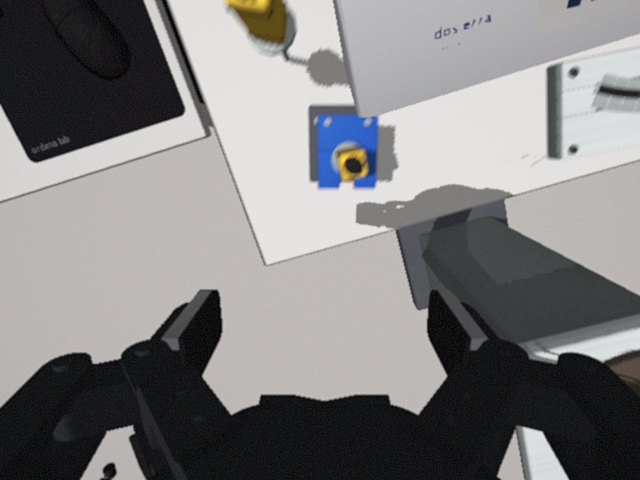

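```bash
python3 - <<'E'
from h import *
np.set_printoptions(suppress=True,precision=2)
c=load("w1");im=c["image"]
b=mask(im,(105,130,70),(125,255,255))
cs=max(cv2.findContours(b,0,2)[0],key=cv2.contourArea);r=cv2.minAreaRect(cs);print("blue",r);bp=cv2.boxPoints(r);print(plane(c,bp,105))
y=mask(im[130:195,325:385],(18,120,60),(34,255,255));v=cv2.cvtColor(im[130:195,325:385],cv2.COLOR_RGB2HSV)[:,:,2]
print("yellow V hist",np.histogram(v[y>0],bins=8))
for lo in(0,180,200):
    m=((y>0)&(v>lo)).astype(np.uint8);pts=cv2.findNonZero(m);r=cv2.minAreaRect(pts);print(lo,m.sum(),(r[0][0]+325,r[0][1]+130),r[1:])
cv2.imwrite("pics/w1c.png",cv2.resize(im[130:195,315:390],None,fx=8,fy=8,interpolation=cv2.INTER_CUBIC)[:,:,::-1])
k=((v<60)).astype(np.uint8)*255;print("black",[(a,(x[0]+325,x[1]+130)) for a,x,_ in comps(k,20)])
E
```

```text
blue ((347.0, 150.0), (72.0, 60.0), 90.0)
[[530.24 321.19 105.  ]
 [515.87 272.78 105.  ]
 [456.85 287.6  105.  ]
 [472.05 338.83 105.  ]]
yellow V hist (array([ 14,  36,  60,  69,  98, 123,  86,  41]), array([ 68. ,  90.5, 113. , 135.5, 158. , 180.5, 203. , 225.5, 248. ]))
0 527 (352.1440010070801, 163.79199981689453) ((29.516101837158203, 26.117277145385742), 79.69515228271484)
180 250 (352.230770111084, 164.65384674072266) ((25.691213607788086, 25.691213607788086), 78.69007110595703)
200 139 (351.9230766296387, 164.61538696289062) ((23.92616844177246, 24.318401336669922), 78.69007110595703)
black [(np.int32(158), (np.float64(353.1), np.float64(165.3)))]
```

View pics/w1c.png

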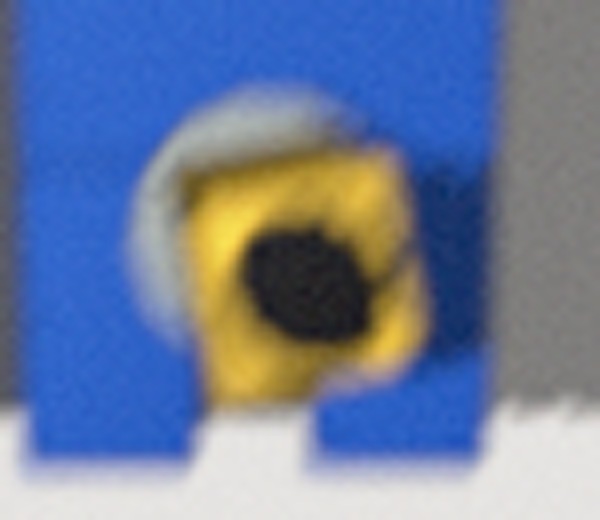

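>>> {"fn": "play_rows", "kwargs": {"steps": [{"gripper": 1,"tx": 0.236,"ty": 0.099,"tz": 0.05,"wx": 0,"wy": 0,"wz": -0.0275},{"gripper": 1,"tx": 0.236,"ty": 0.099,"tz": 0.05,"wx": 0,"wy": 0,"wz": -0.0275},{"gripper": 1,"tx": 0.236,"ty": 0.099,"tz": 0.3,"wx": 0,"wy": 0,"wz": -0.0275},{"gripper": 1,"tx": 0.236,"ty": 0.099,"tz": 0.45,"wx": 0,"wy": 0,"wz": -0.0275},{"gripper": 1,"tx": 0.236,"ty": 0.099,"tz": 0.5,"wx": 0,"wy": 0,"wz": -0.0275}]}}

```text
time: 1.45
position: [485.0, 306.5, 165.5]
orientation: [3.136, 0.006, -0.118]
force: [-1.7, -1.7, -1.4]
width: 0.999
gripper_force: 0.0
```

```bash
python3 - <<'E'
from h import *
np.set_printoptions(suppress=True,precision=2)
c,s=wrist("w2");im=c["image"];print(s["position"],s["orientation"])
y=mask(im,(18,120,60),(34,255,255));print(comps(y,60))
k=mask(im,(0,0,0),(180,255,45));
print("exp",proj(c,[[488.6,306.6,174]]))
b=mask(im,(105,130,70),(125,255,255));r=cv2.minAreaRect(max(cv2.findContours(b,0,2)[0],key=cv2.contourArea));print(r,plane(c,cv2.boxPoints(r),105))
E
```

```text
[484.96 306.46 165.5 ] [ 3.14  0.01 -0.12]
[(np.int32(6242), (np.float64(195.6), np.float64(28.9)), (np.int32(100), np.int32(0), np.int32(154), np.int32(76))), (np.int32(286), (np.float64(251.2), np.float64(52.2)), (np.int32(241), np.int32(24), np.int32(18), np.int32(54))), (np.int32(1998), (np.float64(319.3), np.float64(267.2)), (np.int32(299), np.int32(236), np.int32(41), np.int32(75)))]
exp [[323.1  293.56]]
((321.8424377441406, 234.73480224609375), (87.13176727294922, 98.03311157226562), 9.090276718139648) [[470.05 341.72 105.  ]
 [529.35 322.99 105.  ]
 [515.36 273.87 105.  ]
 [454.02 288.58 105.  ]]
```

View pics/w2.png

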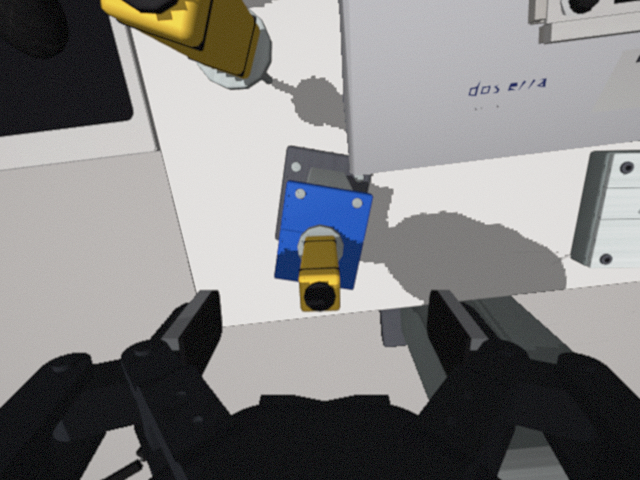

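>>> {"fn": "play_rows", "kwargs": {"steps": [{"gripper": 1,"tx": -0.003,"ty": -0.005,"tz": 0.11,"wx": 0,"wy": 0,"wz": 0},{"gripper": 1,"tx": -0.003,"ty": -0.005,"tz": 0.217,"wx": 0,"wy": 0,"wz": 0},{"gripper": 1,"tx": -0.003,"ty": -0.005,"tz": 0.217,"wx": 0,"wy": 0,"wz": 0},{"gripper": 1,"tx": -0.003,"ty": -0.005,"tz": 0.217,"wx": 0,"wy": 0,"wz": 0}]}}

```text
time: 1.83
position: [487.2, 310.6, 128.9]
orientation: [3.141, -0.0, -0.115]
force: [0.0, -0.4, -0.7]
width: 1.002
gripper_force: 0.0
```

>>> {"fn": "play_rows", "kwargs": {"steps": [{"gripper": -1,"tx": 0,"ty": 0,"tz": 0,"wx": 0,"wy": 0,"wz": 0},{"gripper": -1,"tx": 0,"ty": 0,"tz": 0,"wx": 0,"wy": 0,"wz": 0},{"gripper": -1,"tx": 0,"ty": 0,"tz": 0,"wx": 0,"wy": 0,"wz": 0},{"gripper": -1,"tx": 0,"ty": 0,"tz": 0,"wx": 0,"wy": 0,"wz": 0},{"gripper": -1,"tx": 0,"ty": 0,"tz": 0,"wx": 0,"wy": 0,"wz": 0}], "grip_force": 70}}

```text
time: 2.25
position: [487.2, 310.4, 128.7]
orientation: [-3.141, -0.001, -0.116]
force: [0.9, 0.3, 0.0]
width: 0.298
gripper_force: 0.0
```

>>> {"fn": "play_rows", "kwargs": {"steps": [{"gripper": -1,"tx": 0,"ty": 0,"tz": 0,"wx": 0,"wy": 0,"wz": 0},{"gripper": -1,"tx": 0,"ty": 0,"tz": 0,"wx": 0,"wy": 0,"wz": 0},{"gripper": -1,"tx": 0,"ty": 0,"tz": 0,"wx": 0,"wy": 0,"wz": 0},{"gripper": -1,"tx": 0,"ty": 0,"tz": 0,"wx": 0,"wy": 0,"wz": 0},{"gripper": -1,"tx": 0,"ty": 0,"tz": 0,"wx": 0,"wy": 0,"wz": 0}]}}

```text
time: 2.67
position: [487.1, 310.3, 128.3]
orientation: [-3.141, -0.0, -0.116]
force: [-2.1, -0.4, 6.2]
width: 0.203
gripper_force: 69.3
```

>>> {"fn": "play_rows", "kwargs": {"steps": [{"gripper": -1,"tx": 0,"ty": 0,"tz": -0.1,"wx": 0,"wy": 0,"wz": 0},{"gripper": -1,"tx": 0,"ty": 0,"tz": -0.2,"wx": 0,"wy": 0,"wz": 0},{"gripper": -1,"tx": 0,"ty": 0,"tz": -0.35,"wx": 0,"wy": 0,"wz": 0},{"gripper": -1,"tx": 0,"ty": 0,"tz": -0.5,"wx": 0,"wy": 0,"wz": 0},{"gripper": -1,"tx": 0,"ty": 0,"tz": -0.6,"wx": 0,"wy": 0,"wz": 0}]}}

```text
time: 3.08
position: [487.5, 310.5, 250.4]
orientation: [-3.14, -0.001, -0.116]
force: [0.5, 0.1, -0.6]
width: 0.199
gripper_force: 68.5
```

>>> {"fn": "play_rows", "kwargs": {"steps": [{"gripper": -1,"tx": 0,"ty": 0,"tz": 0,"wx": 0,"wy": 0,"wz": 0},{"gripper": -1,"tx": 0,"ty": 0,"tz": 0,"wx": 0,"wy": 0,"wz": 0}]}}

```text
time: 3.25
position: [487.2, 310.6, 248.7]
orientation: [-3.14, -0.001, -0.116]
force: [-1.2, -0.1, -2.1]
width: 0.199
gripper_force: 68.6
```

```bash
python3 - <<'E'
from h import *
np.set_printoptions(suppress=True,precision=2)
from bench import ctrl,cams
c,s=wrist("w3");print(s["position"],s["orientation"],s["qpos"])
S=cams.read_camera("side");np.savez("pics/side1.npz",**{k:np.array(S[k]) for k in("image","intrinsics","eye","rotation")})
S=load("side1");p=s["position"]
ex=proj(S,[p+[0,0,-23],p+[0,0,-105.5],p+[0,0,-108]]);print("side expect collar,tip",ex)
a=S["image"];u,v=ex[1].astype(int);A=cv2.resize(a[v-110:v+30,u-60:u+60],None,fx=4,fy=4,interpolation=cv2.INTER_CUBIC)
B=c["image"][40:440,200:440]
W=np.zeros((560,720,3),np.uint8);W[:560,:480]=A[:560,:480];W[:400,480:720]=B
print("crop origin",u-60,v-110);cv2.imwrite("pics/m3.png",W[:,:,::-1])
print("wrist expect tip",proj(c,[p+[0,0,-105.5],p+[0,0,-23],p+[0,0,43]]))
E
```

```text
[487.15 310.59 248.71] [-3.14 -0.   -0.12] [ 0.91  0.19 -0.18 -0.   -1.2   0.55]
side expect collar,tip [[327.42 279.  ]
 [326.14 313.13]
 [326.1  314.11]]
crop origin 266 203
wrist expect tip [[324.61 228.7 ]
 [324.42 272.24]
 [324.09 349.93]]
```

View pics/m3.png

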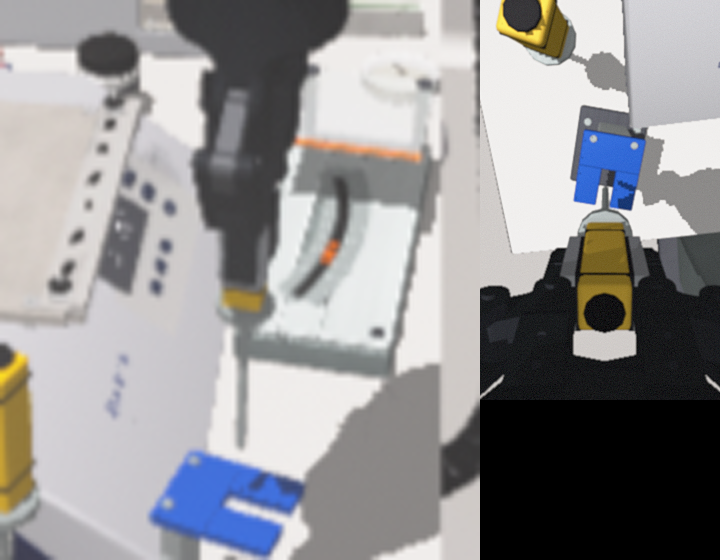

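>>> {"fn": "play_rows", "kwargs": {"steps": [{"gripper": -1,"tx": 0,"ty": 0.1,"tz": 0,"wx": 0,"wy": 0,"wz": 0},{"gripper": -1,"tx": 0,"ty": 0.3,"tz": 0,"wx": 0,"wy": 0,"wz": 0},{"gripper": -1,"tx": 0,"ty": 0.5,"tz": 0.05,"wx": 0,"wy": 0,"wz": 0},{"gripper": -1,"tx": 0,"ty": 0.7,"tz": 0.08,"wx": 0,"wy": 0,"wz": 0},{"gripper": -1,"tx": 0,"ty": 0.9,"tz": 0.1,"wx": 0,"wy": 0,"wz": 0}]}}

```text
time: 3.77
position: [464.5, 129.3, 225.7]
orientation: [3.139, 0.003, -0.115]
force: [0.9, 0.4, -1.4]
width: 0.204
gripper_force: 68.7
```

>>> {"fn": "play_rows", "kwargs": {"steps": [{"gripper": -1,"tx": 0.056,"ty": 0.13,"tz": 0.05,"wx": -0.018,"wy": 0,"wz": 0},{"gripper": -1,"tx": 0.056,"ty": 0.2,"tz": 0.12,"wx": -0.036,"wy": 0,"wz": 0},{"gripper": -1,"tx": 0.056,"ty": 0.26,"tz": 0.2,"wx": -0.055,"wy": 0,"wz": 0},{"gripper": -1,"tx": 0.056,"ty": 0.26,"tz": 0.28,"wx": -0.073,"wy": 0,"wz": 0},{"gripper": -1,"tx": 0.056,"ty": 0.26,"tz": 0.34,"wx": -0.091,"wy": 0,"wz": 0}]}}

```text
time: 4.18
position: [470.8, 77.3, 158.8]
orientation: [2.564, -0.0, -0.116]
force: [-0.0, 0.7, -1.9]
width: 0.204
gripper_force: 68.9
```

```bash
python3 - <<'E'
from h import *
np.set_printoptions(suppress=True,precision=3)
from bench import ctrl
s=ctrl.state();print(s["position"],s["orientation"],s["qpos"],s["width"])
Rt=R.from_euler("xyz",s["orientation"]).as_matrix();print("tip",s["position"]+Rt@[0,0,105.5],"\n",Rt,"lean",np.degrees(np.arccos(-Rt[2,2])))
E
```

```text
[470.768  77.333 158.799] [ 2.564 -0.    -0.116] [ 0.839  0.304 -0.532  0.34  -1.242  0.421] 0.20425344973721787
tip [464.108  20.109  70.417] 
 [[ 0.993 -0.098 -0.063]
 [-0.116 -0.832 -0.542]
 [ 0.     0.546 -0.838]] lean 33.097196275504906
```

```bash
cat >> h.py <<'E'
O=np.array([449.6,-43.7,0]);YAW=np.radians(174.7)
def pw(p,O=O,yaw=YAW): return np.atleast_2d(p)@R.from_euler("z",yaw).as_matrix().T+O
def gr(a,z): a=np.atleast_1d(a);return np.c_[-200+200*np.cos(a),200*np.sin(a),np.full(len(a),z)]
E
python3 - <<'E'
from h import *
np.set_printoptions(suppress=True,precision=1)
c,s=wrist("w4");im=c["image"]
print("orange");[print(x) for x in comps(mask(im,(4,120,100),(17,255,255)),12)]
print("exp edge ends z80",proj(c,pw([[-48,19,80],[48,19,80],[-48,19,75]])))
print("exp shoe .067",proj(c,pw(gr([-.193,-.153,-.113],30.5))))
print("exp start/end/bolts",proj(c,pw(np.r_[gr([-.42,-.3],28),[[-40,-110,28],[40,-110,28]]])))
Rt=R.from_euler("xyz",s["orientation"]).as_matrix();print("exp tip",proj(c,[s["position"]+Rt@[0,0,105.5]]))
cv2.imwrite("pics/w4.png",im[:,:,::-1])
E
```

```text
orange
(np.int32(400), (np.float64(413.2), np.float64(222.1)), (np.int32(408), np.int32(169), np.int32(11), np.int32(109)))
(np.int32(155), (np.float64(331.0), np.float64(219.4)), (np.int32(321), np.int32(216), np.int32(21), np.int32(8)))
exp edge ends z80 [[416.1 167.1]
 [409.9 276.1]
 [411.5 166.6]]
exp shoe .067 [[324.5 218.5]
 [331.9 218.7]
 [339.2 218.4]]
exp start/end/bolts [[277.6 209.8]
 [302.3 215.8]
 [241.3 185.7]
 [250.  283.7]]
exp tip [[323.9 228.8]]
```

View pics/w4.png

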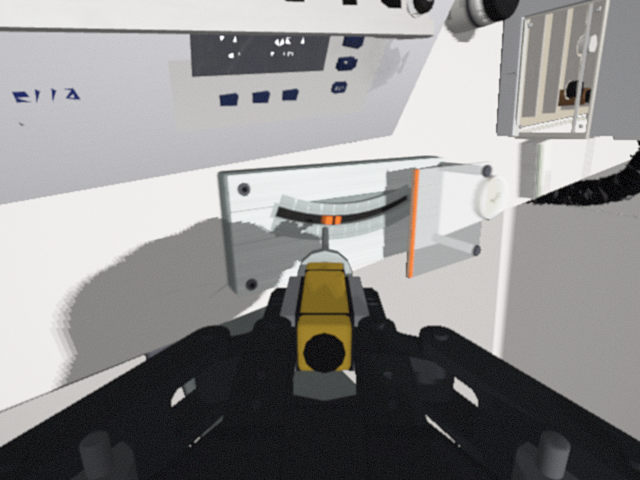

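```bash
python3 - <<'E'
from h import *
np.set_printoptions(suppress=True,precision=1)
c=load("w4");g=cv2.cvtColor(c["image"],cv2.COLOR_RGB2GRAY).astype(float);print(c["eye"])
for a in np.arange(-.40,.06,.04):
    e=lambda x,z:(proj(c,pw([[-200+(200+x)*np.cos(a),(200+x)*np.sin(a),z]]))[0])
    u,v=e(0,28);col=g[int(v)-14:int(v)+15,int(round(u))];d=np.where(col<70)[0]+int(v)-14
    print(f"a={a:.2f} u={u:.0f} far rim {e(-4.5,28)[1]:.1f} ctr28 {v:.1f} near rim {e(4.5,28)[1]:.1f} dark",(d.min(),d.max()) if len(d) else None, "floor ctr %.1f"%e(0,22)[1])
t=load("top0");print(np.array(comps(mask(t["image"],(5,100,100),(17,255,255)),5),dtype=object)); print("top exp shoe",proj(t,pw(gr([-.193,-.113],30.5))),"edge",proj(t,pw([[-48,19,80],[48,19,80]])))
E
```

```text
[549.5 146.6 278.9]
a=-0.40 u=282 far rim 205.8 ctr28 211.1 near rim 216.4 dark (np.int64(208), np.int64(216)) floor ctr 209.7
a=-0.36 u=290 far rim 208.1 ctr28 213.3 near rim 218.5 dark (np.int64(211), np.int64(218)) floor ctr 211.9
a=-0.32 u=298 far rim 209.9 ctr28 215.1 near rim 220.2 dark (np.int64(213), np.int64(220)) floor ctr 213.7
a=-0.28 u=306 far rim 211.3 ctr28 216.4 near rim 221.5 dark (np.int64(214), np.int64(222)) floor ctr 215.0
a=-0.24 u=314 far rim 212.3 ctr28 217.3 near rim 222.4 dark (np.int64(215), np.int64(222)) floor ctr 216.0
a=-0.20 u=322 far rim 212.9 ctr28 217.9 near rim 222.9 dark None floor ctr 216.5
a=-0.16 u=329 far rim 213.1 ctr28 218.1 near rim 223.0 dark None floor ctr 216.8
a=-0.12 u=336 far rim 213.1 ctr28 217.9 near rim 222.8 dark None floor ctr 216.6
a=-0.08 u=343 far rim 212.6 ctr28 217.4 near rim 222.2 dark (np.int64(216), np.int64(222)) floor ctr 216.1
a=-0.04 u=350 far rim 211.9 ctr28 216.6 near rim 221.3 dark (np.int64(215), np.int64(221)) floor ctr 215.3
a=-0.00 u=357 far rim 210.8 ctr28 215.5 near rim 220.1 dark (np.int64(214), np.int64(219)) floor ctr 214.3
a=0.04 u=364 far rim 209.5 ctr28 214.1 near rim 218.6 dark (np.int64(213), np.int64(218)) floor ctr 212.9
[[np.int32(79) (np.float64(151.0), np.float64(189.9))
  (np.int32(145), np.int32(184), np.int32(14), np.int32(13))]
 [np.int32(9) (np.float64(326.0), np.float64(269.0))
  (np.int32(326), np.int32(265), np.int32(1), np.int32(9))]
 [np.int32(38) (np.float64(324.3), np.float64(288.6))
  (np.int32(323), np.int32(275), np.int32(4), np.int32(31))]
 [np.int32(21) (np.float64(303.8), np.float64(281.5))
  (np.int32(300), np.int32(280), np.int32(8), np.int32(4))]]
top exp shoe [[300.7 281. ]
 [307.2 282.5]] edge [[326.5 263.5]
 [323.6 305.5]]
```

```bash
sed -i 's/O=np.array(\[449.6/O=np.array([449.0/' h.py; cat >> h.py <<'E'
L=105.5
def tipnow():
    from bench import ctrl
    s=ctrl.state();Rt=R.from_euler("xyz",s["orientation"]).as_matrix();return s,Rt,s["position"]+Rt@[0,0,L]
def go(tip,lean=None):
    "shares to bring tip (world) there, with extra lean to value deg"
    s,Rt,t=tipnow();w=0
    if lean is not None: w=-(np.radians(lean)-np.arccos(-Rt[2,2]))
    R2=Rt@R.from_rotvec([w,0,0]).as_matrix();d=Rt.T@(tip-R2@[0,0,L]-s["position"])
    print("t",np.round(d/200,4),"wx",round(np.degrees(w)/360,4));return d
E
python3 - <<'E'
from h import *
s,Rt,t=tipnow();print(s["position"],t,s["time"])
go(pw(gr(-.30,45))[0],38)
E
```

```text
[470.14938195  77.88622559 154.08370157] [462.95706165  19.3438403   66.61193668] 4.2333
t [ 0.0054 -0.0768  0.1047] wx -0.0111
```

>>> {"fn": "play_rows", "kwargs": {"steps": [{"gripper": -1,"tx": 0.0054,"ty": -0.0768,"tz": 0.1047,"wx": -0.0111,"wy": 0,"wz": 0},{"gripper": -1,"tx": 0.0054,"ty": -0.0768,"tz": 0.1047,"wx": -0.0111,"wy": 0,"wz": 0},{"gripper": -1,"tx": 0.0054,"ty": -0.0768,"tz": 0.1047,"wx": -0.0111,"wy": 0,"wz": 0},{"gripper": -1,"tx": 0.0054,"ty": -0.0768,"tz": 0.1047,"wx": -0.0111,"wy": 0,"wz": 0},{"gripper": -1,"tx": 0.0054,"ty": -0.0768,"tz": 0.1047,"wx": -0.0111,"wy": 0,"wz": 0}]}}

```text
time: 4.65
position: [472.8, 79.9, 135.0]
orientation: [2.503, -0.001, -0.116]
force: [-0.4, 0.2, -0.9]
width: 0.203
gripper_force: 68.9
```

```bash
python3 - <<'E'
from h import *
np.set_printoptions(suppress=True,precision=2)
s,Rt,t=tipnow();print(s["position"],s["orientation"],t,s["time"],s["force"],"lean",np.degrees(np.arccos(-Rt[2,2])))
go(pw(gr(-.30,34))[0],38);go(pw(gr(-.30,26))[0],38)
c,s=wrist("w5");im=c["image"];g=cv2.cvtColor(im,cv2.COLOR_RGB2GRAY)
print("tip exp",proj(c,[t]),"groove exp @28/22",proj(c,pw(gr(-.3,28))),proj(c,pw(gr(-.3,22))),"shoe",proj(c,pw(gr([-.153],30.5))),comps(mask(im,(4,120,100),(17,255,255)),12))
cv2.imwrite("pics/w5c.png",cv2.resize(im[190:250,270:370],None,fx=8,fy=8,interpolation=cv2.INTER_CUBIC)[:,:,::-1])
E
```

```text
[472.75  79.95 135.05] [ 2.5  -0.   -0.12] [465.55  17.47  50.34] 4.65 [-0.41  0.15 -0.86] lean 36.59063794185782
t [-0.01 -0.05  0.08] wx -0.0039
t [-0.01 -0.07  0.11] wx -0.0039
tip exp [[323.81 228.82]] groove exp @28/22 [[310.54 224.23]] [[306.35 222.69]] shoe [[340.45 226.37]] [(np.int32(377), (np.float64(425.7), np.float64(228.2)), (np.int32(420), np.int32(173), np.int32(12), np.int32(113))), (np.int32(107), (np.float64(334.4), np.float64(226.8)), (np.int32(328), np.int32(223), np.int32(13), np.int32(9))), (np.int32(55), (np.float64(345.1), np.float64(226.8)), (np.int32(342), np.int32(223), np.int32(7), np.int32(9)))]
```

>>> {"fn": "play_rows", "kwargs": {"steps": [{"gripper": -1,"tx": 0,"ty": 0,"tz": 0,"wx": 0,"wy": 0,"wz": 0},{"gripper": -1,"tx": 0,"ty": 0,"tz": 0,"wx": 0,"wy": 0,"wz": 0},{"gripper": -1,"tx": 0,"ty": 0,"tz": 0,"wx": 0,"wy": 0,"wz": 0}]}}

```text
time: 4.95
position: [472.7, 79.9, 134.9]
orientation: [2.502, -0.001, -0.116]
force: [-0.0, 0.0, -0.5]
width: 0.202
gripper_force: 68.9
```

```bash
python3 - <<'E'
from h import *
np.set_printoptions(suppress=True,precision=3)
s,Rt,t=tipnow();print(s["position"],s["orientation"],t,s["time"],s["force"],"lean",np.degrees(np.arccos(-Rt[2,2])))
go(pw(gr(-.30,34))[0],38);go(pw(gr(-.30,26))[0],38)
E
```

```text
[472.659  79.891 134.871] [ 2.502 -0.001 -0.116] [465.455  17.35   50.213] 4.95 [-0.031  0.035 -0.537] lean 36.63594037185063
t [-0.009 -0.048  0.075] wx -0.0038
t [-0.009 -0.072  0.107] wx -0.0038
```

>>> {"fn": "play_rows", "kwargs": {"steps": [{"gripper": -1,"tx": -0.009,"ty": -0.024,"tz": 0.037,"wx": -0.0038,"wy": 0,"wz": 0},{"gripper": -1,"tx": -0.009,"ty": -0.048,"tz": 0.075,"wx": -0.0038,"wy": 0,"wz": 0},{"gripper": -1,"tx": -0.009,"ty": -0.048,"tz": 0.075,"wx": -0.0038,"wy": 0,"wz": 0},{"gripper": -1,"tx": -0.009,"ty": -0.048,"tz": 0.075,"wx": -0.0038,"wy": 0,"wz": 0},{"gripper": -1,"tx": -0.009,"ty": -0.048,"tz": 0.075,"wx": -0.0038,"wy": 0,"wz": 0}]}}

```text
time: 5.37
position: [470.5, 78.8, 116.0]
orientation: [2.475, 0.001, -0.116]
force: [0.0, 0.9, -1.2]
width: 0.199
gripper_force: 68.9
```

```bash
python3 - <<'E'
from h import *
np.set_printoptions(suppress=True,precision=3)
s,Rt,t=tipnow();print(s["position"],s["orientation"],t,s["time"],s["force"],"lean",np.degrees(np.arccos(-Rt[2,2])),"want",pw(gr(-.3,34)))
go(pw(gr(-.30,26))[0],38)
c,s=wrist("w6");im=c["image"];g=cv2.cvtColor(im,cv2.COLOR_RGB2GRAY)
print("tip exp",proj(c,[t]));print(g[214:240,296:352:4])
E
```

```text
[470.523  78.822 115.969] [ 2.475  0.001 -0.116] [462.948  14.069  33.024] 5.3667 [ 0.028  0.918 -1.15 ] lean 38.1671518181076 want [[463.354  14.326  34.   ]]
t [ 0.002 -0.021  0.027] wx 0.0005
tip exp [[323.794 228.831]]
[[193 188 189 196 195 198 197 206 199 197 201 210 201 201]
 [200 192 191 190 194 195 197 197 197 200 201 203 200 204]
 [176 196 192 193 191 195 196 199 198 198 198 196 200 200]
 [122 181 199 192 185 192 193 212 196 198 199 197 197 194]
 [ 60 129 191 199 189 190 190 228 193 193 198 194 197 197]
 [ 37  67 148 190 199 196 190 226 190 192 191 193 193 196]
 [ 42  39  70 143 179 195 195 208 190 189 190 190 190 190]
 [ 44  35  35  71 129 169 195 200 199 195 191 190 192 193]
 [ 44  39  39  40  60 112 149 191 196 195 202 197 195 198]
 [ 38  42  40  40  35  53  85 140 154 174 206 194 190 194]
 [ 46  36  38  39  41  39  45  65  89 117 156 150 144 152]
 [ 41  46  41  41  44  39  30  42  42  56  76 109 103 111]
 [ 44  48  43  39  45  39  27  64  42  39  46 105 133 139]
 [ 39  39  41  38  38  29  20  87  54  42  46 109 160 161]
 [ 44  42  43  41  32  24  22  96  73  37  49 108 162 162]
 [ 67  41  38  41  23  18  27  90  88  46  53 109 164 159]
 [114  91  47  42  23  17  32  90  98  36  58 110 161 159]
 [141 160 101  56  31  30  43  92  98  43  61 108 161 153]
 [140 194 168  92  57  46  44  91  95  38  56 107 162 143]
 [123 188 190 111  87  70  90  92  97  45  58 102 161 140]
 [105 188 156 107  97  89 170  94 108  87  82 108 158 117]
 [105 173 113 102  96 118 234  95 131 145 134 146 170 147]
 [106 133 100 101 117 164 244  89 148 181 180 179 185 194]
 [105 109 103 100 164 195 241  94 144 190 192 191 191 216]
 [106 103 110 108 194 200 241  94 145 193 194 193 196 215]
 [105 103 107 109 201 199 234  94 142 196 198 199 196 205]]
```

>>> {"fn": "play_rows", "kwargs": {"steps": [{"gripper": -1,"tx": 0.001,"ty": -0.01,"tz": 0.014,"wx": 0,"wy": 0,"wz": 0},{"gripper": -1,"tx": 0.001,"ty": -0.02,"tz": 0.027,"wx": 0,"wy": 0,"wz": 0},{"gripper": -1,"tx": 0.001,"ty": -0.02,"tz": 0.027,"wx": 0,"wy": 0,"wz": 0},{"gripper": -1,"tx": 0.001,"ty": -0.02,"tz": 0.027,"wx": 0,"wy": 0,"wz": 0}]}}

```text
time: 5.75
position: [470.6, 78.5, 109.4]
orientation: [2.476, 0.0, -0.116]
force: [-0.3, 0.0, -0.9]
width: 0.2
gripper_force: 68.9
```

```bash
python3 - <<'E'
from h import *
np.set_printoptions(suppress=True,precision=3)
s,Rt,t=tipnow();print(s["position"],s["orientation"],t,s["time"],s["force"],"lean",np.degrees(np.arccos(-Rt[2,2])),"want",pw(gr(-.3,26)))
d0=go(pw(gr(-.30,26))[0])
print("relative shares along path (from ideal a=-.3), tool axes")
p0=pw(gr(-.3,26))[0]
for a in np.arange(-.28,.34,.02): print(round(a,3),np.round(Rt.T@(pw(gr(a,26))[0]-p0)/200,4))
E
```

```text
[470.647  78.508 109.363] [ 2.476  0.    -0.116] [463.079  13.788  26.391] 5.75 [-0.282  0.045 -0.94 ] lean 38.143880258930466 want [[463.354  14.326  26.   ]]
t [ 0.001 -0.003 -0.   ] wx 0.0
relative shares along path (from ideal a=-.3), tool axes
-0.28 [-0.005  0.015  0.012]
-0.26 [-0.01   0.03   0.024]
-0.24 [-0.015  0.046  0.036]
-0.22 [-0.019  0.061  0.048]
-0.2 [-0.022  0.077  0.06 ]
-0.18 [-0.026  0.092  0.072]
-0.16 [-0.029  0.108  0.085]
-0.14 [-0.031  0.123  0.097]
-0.12 [-0.033  0.139  0.109]
-0.1 [-0.035  0.155  0.121]
-0.08 [-0.036  0.17   0.134]
-0.06 [-0.037  0.186  0.146]
-0.04 [-0.038  0.202  0.158]
-0.02 [-0.038  0.217  0.171]
0.0 [-0.038  0.233  0.183]
0.02 [-0.037  0.249  0.196]
0.04 [-0.036  0.265  0.208]
0.06 [-0.035  0.28   0.22 ]
0.08 [-0.033  0.296  0.232]
0.1 [-0.03   0.312  0.245]
0.12 [-0.028  0.327  0.257]
0.14 [-0.025  0.343  0.269]
0.16 [-0.021  0.358  0.281]
0.18 [-0.017  0.374  0.293]
0.2 [-0.013  0.389  0.305]
0.22 [-0.008  0.404  0.318]
0.24 [-0.003  0.419  0.33 ]
0.26 [0.002 0.435 0.341]
0.28 [0.008 0.45  0.353]
0.3 [0.014 0.465 0.365]
0.32 [0.021 0.48  0.377]
0.34 [0.027 0.494 0.388]
```

>>> {"fn": "play_rows", "kwargs": {"steps": [{"gripper": -1,"tx": -0.001,"ty": 0.006,"tz": 0.005,"wx": 0,"wy": 0,"wz": 0},{"gripper": -1,"tx": -0.003,"ty": 0.012,"tz": 0.01,"wx": 0,"wy": 0,"wz": 0},{"gripper": -1,"tx": -0.005,"ty": 0.018,"tz": 0.0145,"wx": 0,"wy": 0,"wz": 0},{"gripper": -1,"tx": -0.007,"ty": 0.024,"tz": 0.019,"wx": 0,"wy": 0,"wz": 0},{"gripper": -1,"tx": -0.009,"ty": 0.03,"tz": 0.024,"wx": 0,"wy": 0,"wz": 0}]}}

```text
time: 6.17
position: [468.0, 71.1, 109.5]
orientation: [2.476, -0.0, -0.116]
force: [0.8, 0.0, -0.7]
width: 0.199
gripper_force: 68.9
```

>>> {"fn": "play_rows", "kwargs": {"steps": [{"gripper": -1,"tx": -0.002,"ty": 0.006,"tz": 0.005,"wx": 0,"wy": 0,"wz": 0},{"gripper": -1,"tx": -0.004,"ty": 0.012,"tz": 0.01,"wx": 0,"wy": 0,"wz": 0},{"gripper": -1,"tx": -0.0055,"ty": 0.0185,"tz": 0.0145,"wx": 0,"wy": 0,"wz": 0},{"gripper": -1,"tx": -0.0075,"ty": 0.025,"tz": 0.019,"wx": 0,"wy": 0,"wz": 0},{"gripper": -1,"tx": -0.009,"ty": 0.031,"tz": 0.024,"wx": 0,"wy": 0,"wz": 0}]}}

```text
time: 6.58
position: [465.3, 63.5, 109.5]
orientation: [2.476, -0.0, -0.116]
force: [0.0, 0.6, -1.0]
width: 0.205
gripper_force: 68.9
```

```bash
cat >> h.py <<'E'
def rep():
    np.set_printoptions(suppress=True,precision=3)
    s,Rt,t=tipnow();p=(t-O)@R.from_euler("z",YAW).as_matrix()
    print("press tip",p,"a %.3f"%np.arctan2(p[1],p[0]+200),"radial %.2f"%(np.hypot(p[1],p[0]+200)-200),"F",s["force"],"lean %.1f"%np.degrees(np.arccos(-Rt[2,2])),"t",s["time"],"w",s["width"])
E
python3 -c "
from h import *
rep()"
```

```text
press tip [ -4.787 -43.12   26.508] a -0.217 radial -0.08 F [ 0.026  0.598 -1.019] lean 38.1 t 6.5833 w 0.20478985447187953
```

>>> {"fn": "play_rows", "kwargs": {"steps": [{"gripper": -1,"tx": -0.0015,"ty": 0.006,"tz": 0.005,"wx": 0,"wy": 0,"wz": 0},{"gripper": -1,"tx": -0.003,"ty": 0.012,"tz": 0.01,"wx": 0,"wy": 0,"wz": 0},{"gripper": -1,"tx": -0.0045,"ty": 0.0185,"tz": 0.0145,"wx": 0,"wy": 0,"wz": 0},{"gripper": -1,"tx": -0.006,"ty": 0.025,"tz": 0.0195,"wx": 0,"wy": 0,"wz": 0},{"gripper": -1,"tx": -0.007,"ty": 0.031,"tz": 0.0245,"wx": 0,"wy": 0,"wz": 0}]}}

```text
time: 7.0
position: [463.3, 56.3, 109.5]
orientation: [2.477, -0.001, -0.116]
force: [0.6, 2.3, -0.2]
width: 0.201
gripper_force: 69.3
```

>>> {"fn": "play_rows", "kwargs": {"steps": [{"gripper": -1,"tx": -0.001,"ty": 0.006,"tz": 0.005,"wx": 0,"wy": 0,"wz": 0},{"gripper": -1,"tx": -0.002,"ty": 0.012,"tz": 0.01,"wx": 0,"wy": 0,"wz": 0},{"gripper": -1,"tx": -0.003,"ty": 0.0185,"tz": 0.015,"wx": 0,"wy": 0,"wz": 0},{"gripper": -1,"tx": -0.004,"ty": 0.025,"tz": 0.02,"wx": 0,"wy": 0,"wz": 0},{"gripper": -1,"tx": -0.005,"ty": 0.031,"tz": 0.025,"wx": 0,"wy": 0,"wz": 0}]}}

```text
time: 7.42
position: [461.2, 48.1, 109.4]
orientation: [2.476, -0.0, -0.116]
force: [1.5, 1.8, 0.0]
width: 0.199
gripper_force: 69.3
```

```bash
python3 -c "
from h import *
rep()
c,s=wrist('w7');print(comps(mask(c['image'],(4,120,100),(17,255,255)),12))
for v in(.05,.07,.09,.11,.13): print(v,proj(c,pw(gr([-.22+v],30.5))))
"
```

```text
press tip [ -2.182 -27.412  26.396] a -0.138 radial -0.29 F [1.541 1.765 0.033] lean 38.1 t 7.4167 w 0.1994545703246015
[(np.int32(636), (np.float64(421.3), np.float64(239.8)), (np.int32(414), np.int32(168), np.int32(15), np.int32(131))), (np.int32(99), (np.float64(332.7), np.float64(230.0)), (np.int32(327), np.int32(225), np.int32(11), np.int32(11))), (np.int32(69), (np.float64(342.8), np.float64(228.8)), (np.int32(339), np.int32(224), np.int32(8), np.int32(11)))]
0.05 [[320.266 230.808]]
0.07 [[324.589 230.6  ]]
0.09 [[328.84 230.29]]
0.11 [[333.018 229.881]]
0.13 [[337.126 229.376]]
```

>>> {"fn": "play_rows", "kwargs": {"steps": [{"gripper": -1,"tx": -0.001,"ty": 0.006,"tz": 0.005,"wx": 0,"wy": 0,"wz": 0},{"gripper": -1,"tx": -0.0015,"ty": 0.0125,"tz": 0.01,"wx": 0,"wy": 0,"wz": 0},{"gripper": -1,"tx": -0.002,"ty": 0.019,"tz": 0.015,"wx": 0,"wy": 0,"wz": 0},{"gripper": -1,"tx": -0.0025,"ty": 0.025,"tz": 0.02,"wx": 0,"wy": 0,"wz": 0},{"gripper": -1,"tx": -0.003,"ty": 0.0315,"tz": 0.0247,"wx": 0,"wy": 0,"wz": 0}]}}

```text
time: 7.88
position: [459.6, 40.1, 109.4]
orientation: [2.476, -0.0, -0.116]
force: [0.2, 2.3, -0.5]
width: 0.2
gripper_force: 69.3
```

>>> {"fn": "play_rows", "kwargs": {"steps": [{"gripper": -1,"tx": -0.0005,"ty": 0.006,"tz": 0.005,"wx": 0,"wy": 0,"wz": 0},{"gripper": -1,"tx": -0.001,"ty": 0.0125,"tz": 0.01,"wx": 0,"wy": 0,"wz": 0},{"gripper": -1,"tx": -0.0015,"ty": 0.019,"tz": 0.015,"wx": 0,"wy": 0,"wz": 0},{"gripper": -1,"tx": -0.002,"ty": 0.025,"tz": 0.02,"wx": 0,"wy": 0,"wz": 0},{"gripper": -1,"tx": -0.002,"ty": 0.0315,"tz": 0.0248,"wx": 0,"wy": 0,"wz": 0}]}}

```text
time: 8.3
position: [458.3, 32.3, 109.3]
orientation: [2.476, -0.0, -0.116]
force: [1.1, 1.6, 0.3]
width: 0.202
gripper_force: 69.3
```

>>> {"fn": "play_rows", "kwargs": {"steps": [{"gripper": -1,"tx": 0,"ty": 0.006,"tz": 0.005,"wx": 0,"wy": 0,"wz": 0},{"gripper": -1,"tx": 0,"ty": 0.0125,"tz": 0.01,"wx": 0,"wy": 0,"wz": 0},{"gripper": -1,"tx": -0.0005,"ty": 0.019,"tz": 0.015,"wx": 0,"wy": 0,"wz": 0},{"gripper": -1,"tx": -0.0005,"ty": 0.025,"tz": 0.02,"wx": 0,"wy": 0,"wz": 0},{"gripper": -1,"tx": -0.0005,"ty": 0.0315,"tz": 0.0248,"wx": 0,"wy": 0,"wz": 0}]}}

```text
time: 8.72
position: [457.3, 24.3, 109.3]
orientation: [2.476, -0.0, -0.116]
force: [0.9, 1.9, 0.4]
width: 0.204
gripper_force: 69.3
```

```bash
python3 -c "
from h import *
rep()
s,Rt,t=tipnow()
for a in(.02,.06,.10,.14): go(pw(gr(a,26.3))[0])
"
```

```text
press tip [-0.473 -3.383 26.319] a -0.017 radial -0.44 F [0.866 1.904 0.431] lean 38.1 t 8.7167 w 0.20439982457232478
t [-0.001  0.029  0.023] wx 0.0
t [0.001 0.06  0.048] wx 0.0
t [0.005 0.092 0.072] wx 0.0
t [0.011 0.123 0.097] wx 0.0
```

>>> {"fn": "play_rows", "kwargs": {"steps": [{"gripper": -1,"tx": 0,"ty": 0.006,"tz": 0.005,"wx": 0,"wy": 0,"wz": 0},{"gripper": -1,"tx": 0,"ty": 0.0125,"tz": 0.01,"wx": 0,"wy": 0,"wz": 0},{"gripper": -1,"tx": 0,"ty": 0.019,"tz": 0.015,"wx": 0,"wy": 0,"wz": 0},{"gripper": -1,"tx": 0,"ty": 0.025,"tz": 0.02,"wx": 0,"wy": 0,"wz": 0},{"gripper": -1,"tx": 0,"ty": 0.0315,"tz": 0.0248,"wx": 0,"wy": 0,"wz": 0}]}}

```text
time: 9.13
position: [456.4, 16.4, 109.3]
orientation: [2.476, -0.0, -0.116]
force: [1.9, 1.6, -1.1]
width: 0.2
gripper_force: 69.2
```

>>> {"fn": "play_rows", "kwargs": {"steps": [{"gripper": -1,"tx": 0,"ty": 0.006,"tz": 0.005,"wx": 0,"wy": 0,"wz": 0},{"gripper": -1,"tx": 0.0005,"ty": 0.0125,"tz": 0.01,"wx": 0,"wy": 0,"wz": 0},{"gripper": -1,"tx": 0.001,"ty": 0.019,"tz": 0.015,"wx": 0,"wy": 0,"wz": 0},{"gripper": -1,"tx": 0.0015,"ty": 0.025,"tz": 0.02,"wx": 0,"wy": 0,"wz": 0},{"gripper": -1,"tx": 0.002,"ty": 0.0315,"tz": 0.0248,"wx": 0,"wy": 0,"wz": 0}]}}

```text
time: 9.55
position: [455.8, 8.3, 109.3]
orientation: [2.476, 0.0, -0.116]
force: [2.2, 2.9, -0.4]
width: 0.2
gripper_force: 69.2
```

>>> {"fn": "play_rows", "kwargs": {"steps": [{"gripper": -1,"tx": 0.001,"ty": 0.006,"tz": 0.005,"wx": 0,"wy": 0,"wz": 0},{"gripper": -1,"tx": 0.0015,"ty": 0.0125,"tz": 0.01,"wx": 0,"wy": 0,"wz": 0},{"gripper": -1,"tx": 0.002,"ty": 0.019,"tz": 0.015,"wx": 0,"wy": 0,"wz": 0},{"gripper": -1,"tx": 0.003,"ty": 0.025,"tz": 0.02,"wx": 0,"wy": 0,"wz": 0},{"gripper": -1,"tx": 0.004,"ty": 0.0315,"tz": 0.0248,"wx": 0,"wy": 0,"wz": 0}]}}

```text
time: 9.97
position: [455.7, 0.3, 109.3]
orientation: [2.476, -0.0, -0.116]
force: [0.8, 3.3, -1.4]
width: 0.202
gripper_force: 69.2
```

```bash
python3 -c "
from h import *
rep()
s,Rt,t=tipnow()
for a in(.14,.18,.22,.24): go(pw(gr(a,26.3))[0])
"
```

```text
press tip [-1.078 20.725 26.285] a 0.104 radial -0.00 F [ 0.847  3.256 -1.425] lean 38.1 t 9.9667 w 0.201813254829541
t [0.005 0.028 0.022] wx 0.0
t [0.013 0.059 0.046] wx 0.0
t [0.021 0.09  0.07 ] wx 0.0
t [0.026 0.105 0.082] wx 0.0
```

>>> {"fn": "play_rows", "kwargs": {"steps": [{"gripper": -1,"tx": 0.001,"ty": 0.006,"tz": 0.005,"wx": 0,"wy": 0,"wz": 0},{"gripper": -1,"tx": 0.002,"ty": 0.0125,"tz": 0.01,"wx": 0,"wy": 0,"wz": 0},{"gripper": -1,"tx": 0.0035,"ty": 0.0185,"tz": 0.0145,"wx": 0,"wy": 0,"wz": 0},{"gripper": -1,"tx": 0.005,"ty": 0.025,"tz": 0.0195,"wx": 0,"wy": 0,"wz": 0},{"gripper": -1,"tx": 0.006,"ty": 0.031,"tz": 0.0245,"wx": 0,"wy": 0,"wz": 0}]}}

```text
time: 10.38
position: [455.9, -7.8, 109.2]
orientation: [2.476, 0.0, -0.116]
force: [0.6, 2.0, -0.2]
width: 0.2
gripper_force: 69.2
```

>>> {"fn": "play_rows", "kwargs": {"steps": [{"gripper": -1,"tx": 0.0015,"ty": 0.006,"tz": 0.005,"wx": 0,"wy": 0,"wz": 0},{"gripper": -1,"tx": 0.003,"ty": 0.0125,"tz": 0.01,"wx": 0,"wy": 0,"wz": 0},{"gripper": -1,"tx": 0.0045,"ty": 0.0185,"tz": 0.0145,"wx": 0,"wy": 0,"wz": 0},{"gripper": -1,"tx": 0.006,"ty": 0.025,"tz": 0.0195,"wx": 0,"wy": 0,"wz": 0},{"gripper": -1,"tx": 0.008,"ty": 0.031,"tz": 0.0243,"wx": 0,"wy": 0,"wz": 0}]}}

```text
time: 10.8
position: [456.6, -15.8, 109.3]
orientation: [2.476, -0.0, -0.116]
force: [1.1, 3.0, -0.1]
width: 0.198
gripper_force: 69.2
```

```bash
python3 -c "
from h import *
rep()
s,Rt,t=tipnow()
for a in(.20,.21,.22,.23,.24): go(pw(gr(a,26.3))[0])
c,s=wrist('w8');print(comps(mask(c['image'],(4,100,90),(17,255,255)),8))
for v in(.40,.45,.5): print(v,proj(c,pw(gr([-.22+v],30.5))))
"
```

```text
press tip [-3.5   36.594 26.269] a 0.184 radial -0.12 F [ 1.057  2.956 -0.123] lean 38.1 t 10.8 w 0.19763153575100112
t [0.003 0.012 0.009] wx 0.0
t [0.005 0.02  0.015] wx 0.0
t [0.007 0.028 0.021] wx 0.0
t [0.01  0.035 0.028] wx 0.0
t [0.012 0.043 0.034] wx 0.0
[(np.int32(13), (np.float64(539.7), np.float64(83.5)), (np.int32(538), np.int32(81), np.int32(4), np.int32(5))), (np.int32(692), (np.float64(355.2), np.float64(228.5)), (np.int32(350), np.int32(181), np.int32(10), np.int32(96))), (np.int32(186), (np.float64(336.1), np.float64(225.2)), (np.int32(326), np.int32(217), np.int32(21), np.int32(17)))]
0.4 [[326.521 230.63 ]]
0.45 [[336.762 225.487]]
0.5 [[346.495 219.95 ]]
```

>>> {"fn": "play_rows", "kwargs": {"steps": [{"gripper": -1,"tx": 0.0015,"ty": 0.0055,"tz": 0.0045,"wx": 0,"wy": 0,"wz": 0},{"gripper": -1,"tx": 0.003,"ty": 0.011,"tz": 0.009,"wx": 0,"wy": 0,"wz": 0},{"gripper": -1,"tx": 0.0045,"ty": 0.0165,"tz": 0.0135,"wx": 0,"wy": 0,"wz": 0},{"gripper": -1,"tx": 0.006,"ty": 0.022,"tz": 0.0175,"wx": 0,"wy": 0,"wz": 0},{"gripper": -1,"tx": 0.007,"ty": 0.028,"tz": 0.0215,"wx": 0,"wy": 0,"wz": 0}]}}

```text
time: 11.27
position: [457.3, -22.8, 109.3]
orientation: [2.476, -0.0, -0.116]
force: [1.0, 5.6, -0.9]
width: 0.199
gripper_force: 69.5
```

>>> {"fn": "play_rows", "kwargs": {"steps": [{"gripper": -1,"tx": 0.001,"ty": 0.003,"tz": 0.002,"wx": 0,"wy": 0,"wz": 0},{"gripper": -1,"tx": 0.002,"ty": 0.006,"tz": 0.0045,"wx": 0,"wy": 0,"wz": 0}]}}

```text
time: 11.43
position: [458.0, -23.6, 109.4]
orientation: [2.478, -0.001, -0.116]
force: [-1.2, 9.3, 2.7]
width: 0.204
gripper_force: 70.1
```

```bash
python3 -c "
from h import *
rep()
s,Rt,t=tipnow()
for a in(.23,.24): go(pw(gr(a,26.3))[0])
c,s=wrist('w9');print(comps(mask(c['image'],(4,100,90),(17,255,255)),8))
for v in(.45,.48,.5): print(v,proj(c,pw(gr([-.22+v],30.5))))
"
```

```text
press tip [-5.627 44.145 26.258] a 0.223 radial -0.68 F [-1.218  9.338  2.724] lean 38.0 t 11.4333 w 0.2039883660444916
t [-0.002  0.006  0.004] wx 0.0
t [0.001 0.013 0.01 ] wx 0.0
[(np.int32(14), (np.float64(534.8), np.float64(85.4)), (np.int32(532), np.int32(82), np.int32(7), np.int32(7))), (np.int32(776), (np.float64(342.9), np.float64(222.3)), (np.int32(325), np.int32(186), np.int32(25), np.int32(77)))]
0.45 [[328.914 230.163]]
0.48 [[334.998 226.79 ]]
0.5 [[338.95  224.466]]
```

>>> {"fn": "play_rows", "kwargs": {"steps": [{"gripper": -1,"tx": 0,"ty": 0,"tz": 0,"wx": 0,"wy": 0,"wz": 0},{"gripper": -1,"tx": 0,"ty": 0,"tz": -0.01,"wx": 0,"wy": 0,"wz": 0},{"gripper": -1,"tx": 0,"ty": 0,"tz": -0.03,"wx": 0,"wy": 0,"wz": 0},{"gripper": -1,"tx": 0,"ty": 0,"tz": -0.09,"wx": 0,"wy": 0,"wz": 0},{"gripper": -1,"tx": 0,"ty": 0,"tz": -0.2,"wx": 0,"wy": 0,"wz": 0}]}}

```text
time: 11.9
position: [458.1, -2.0, 140.5]
orientation: [2.472, 0.004, -0.118]
force: [0.5, 0.1, -1.2]
width: 0.199
gripper_force: 68.9
```

>>> {"fn": "play_rows", "kwargs": {"steps": [{"gripper": -1,"tx": 0,"ty": 0,"tz": -0.15,"wx": 0,"wy": 0,"wz": 0},{"gripper": -1,"tx": 0,"ty": 0,"tz": -0.3,"wx": 0,"wy": 0,"wz": 0},{"gripper": -1,"tx": 0,"ty": 0,"tz": -0.45,"wx": 0,"wy": 0,"wz": 0},{"gripper": -1,"tx": 0,"ty": 0,"tz": -0.6,"wx": 0,"wy": 0,"wz": 0},{"gripper": -1,"tx": 0,"ty": 0,"tz": -0.6,"wx": 0,"wy": 0,"wz": 0}]}}

```text
time: 12.32
position: [470.9, 76.9, 239.2]
orientation: [2.479, -0.004, -0.114]
force: [1.6, 0.5, -0.5]
width: 0.204
gripper_force: 69.1
```

```bash
python3 -c "
from h import *
rep()
s,Rt,t=tipnow();print(s['position'],s['orientation'])
c,s=wrist('w10');im=c['image'];print(comps(mask(im,(4,100,90),(17,255,255)),8))
for v in(.47,.48,.5): print(v,proj(c,pw(gr([-.22+v],30.5))))
print('edge',proj(c,pw([[-48,19,80],[48,19,80]])))
k=mask(im,(0,0,0),(180,255,60))[320:385,290:360];print('cap',[(a,x[0]+290,x[1]+320) for a,x,_ in comps(k,100)],'w3 cap ',[(a,x[0]+290,x[1]+320) for a,x,_ in comps(mask(load('w3')['image'],(0,0,0),(180,255,60))[320:385,290:360],100)])
for n in('w3','w10'):
  y=comps(mask(load(n)['image'][240:400,280:370],(18,100,50),(34,255,255)),300);print(n,y)
"
```

```text
press tip [ -9.645 -57.21  156.007] a -0.292 radial -1.23 F [ 1.567  0.544 -0.546] lean 37.9 t 12.3167 w 0.203995940747316
[470.891  76.872 239.202] [ 2.479 -0.004 -0.114]
[(np.int32(295), (np.float64(336.2), np.float64(208.0)), (np.int32(334), np.int32(163), np.int32(5), np.int32(88))), (np.int32(53), (np.float64(328.2), np.float64(193.1)), (np.int32(324), np.int32(189), np.int32(9), np.int32(9)))]
0.47 [[329.845 192.778]]
0.48 [[331.097 192.158]]
0.5 [[333.575 190.879]]
edge [[336.546 161.896]
 [337.273 252.006]]
cap [(np.int32(396), np.float64(293.0), np.float64(351.5)), (np.int32(434), np.float64(355.5), np.float64(350.1)), (np.int32(1223), np.float64(323.9), np.float64(352.8))] w3 cap  [(np.int32(395), np.float64(293.1), np.float64(350.3)), (np.int32(426), np.float64(355.6), np.float64(349.8)), (np.int32(1211), np.float64(324.2), np.float64(352.4))]
w3 [(np.int32(3967), (np.float64(44.2), np.float64(70.1)), (np.int32(17), np.int32(23), np.int32(56), np.int32(107)))]
w10 [(np.int32(4033), (np.float64(44.1), np.float64(70.5)), (np.int32(16), np.int32(23), np.int32(56), np.int32(108)))]
```

```bash
python3 -c "
from h import *
from bench import cams
np.set_printoptions(suppress=True,precision=2)
c,s=wrist('w11');im=c['image'];print(s['position'])
def orange(im,box):
    x0,x1,y0,y1=box;q=im[y0:y1,x0:x1].astype(float);w=np.clip(q[:,:,0]-q[:,:,2]-40,0,None);yy,xx=np.mgrid[y0:y1,x0:x1];return np.array([(w*xx).sum(),(w*yy).sum()])/w.sum(),np.round(w.sum(0)).astype(int)
e=proj(c,pw([[-48,19,80],[48,19,80]]));print('edge exp',e)
print(comps(mask(im,(4,100,90),(17,255,255)),8))
print('w',orange(im,(316,340,182,200)))
for v in(.46,.48,.5,.52): print(v,proj(c,pw(gr(-.22+v+np.array([-.04,0,.04]),30.5))).ravel())
T=cams.read_camera('top');np.savez('pics/top2.npz',**{k:np.array(T[k]) for k in('image','intrinsics','eye','rotation')});T=load('top2')
t0=load('top0');print('top0',orange(t0['image'],(296,314,276,288)),proj(t0,pw(gr(-.22+.06,30.5))))
u=proj(T,pw(gr([.28,.24,.32],30.5)));print('top exp .5 mid,back,front',u.ravel());x,y=u[0].astype(int)
print('top',orange(T['image'],(x-10,x+11,y-6,y+7)))
cv2.imwrite('pics/top2c.png',cv2.resize(T['image'][255:320,260:380],None,fx=6,fy=6,interpolation=cv2.INTER_CUBIC)[:,:,::-1])
"
```

```text
[469.58  75.23 236.97]
edge exp [[336.37 160.44]
 [337.06 251.37]]
[(np.int32(418), (np.float64(334.8), np.float64(203.1)), (np.int32(324), np.int32(162), np.int32(15), np.int32(89)))]
w (array([334.13, 190.84]), array([   0,    0,    0,    0,    0,    0,    0,    0,  129,  263,  321,
        395,  450,  448,  423,  284,   52,  106,  827, 1947, 2705, 2347,
        952,    0]))
0.46 [323.11 194.59 328.29 192.27 333.32 189.75]
0.48 [325.72 193.46 330.82 191.04 335.78 188.41]
0.5 [328.29 192.27 333.32 189.75 338.2  187.03]
0.52 [330.82 191.04 335.78 188.41 340.58 185.59]
top0 (array([303.8 , 281.67]), array([  0,   0,   0,   0,   6, 162, 248, 160,  44, 194, 229,  97,   0,
         0,   0,   0,   0,   0])) [[303.38 281.94]]
top exp .5 mid,back,front [339.9  282.37 336.61 283.   343.16 281.61]
top (array([nan, nan]), array([0, 0, 0, 0, 0, 0, 0, 0, 0, 0, 0, 0, 0, 0, 0, 0, 0, 0, 0, 0, 0]))<string>:7: RuntimeWarning: invalid value encountered in divide
```

```bash
python3 -c "
from h import *
np.set_printoptions(suppress=True,precision=2)
for n,v,tag in(('w5',.06,''),('w8',.4565,''),('w11',.48,''),('w11',.5,'')):
    c=load(n);print(n,v,'back30.5,back22,front30.5',proj(c,np.r_[pw(gr(-.26+v,30.5)),pw(gr(-.26+v,22)),pw(gr(-.18+v,30.5))]).ravel())
c=load('w8');im=c['image'].astype(float);w=np.clip(im[:,:,0]-im[:,:,2]-40,0,None);print('w8 cols 320-352',w[214:236,320:352].sum(0).astype(int))
c=load('w5');im=c['image'].astype(float);w=np.clip(im[:,:,0]-im[:,:,2]-40,0,None);print('w5 cols 322-354',w[220:234,322:354].sum(0).astype(int))
"
```

```text
w5 0.06 back30.5,back22,front30.5 [331.75 226.47 325.6  224.33 346.4  226.  ]
w8 0.4565 back30.5,back22,front30.5 [329.96 228.98 322.86 226.56 345.83 220.35]
w11 0.48 back30.5,back22,front30.5 [325.72 193.46 321.32 192.49 335.78 188.41]
w11 0.5 back30.5,back22,front30.5 [328.29 192.27 323.87 191.33 338.2  187.03]
w8 cols 320-352 [  0   0   0   0   0   0  33 102 261 545 687 745 765 747 761 744 637 334
 116 163 421 665 744 719 656 450  54   0   0   0  25 546]
w5 cols 322-354 [   0    0    0    0    0    0  153  608  763  779  819 1084 1268 1299
 1274 1265 1286 1169  497    8  393 1060 1262 1255 1225 1074  381    0
    0    0    0    0]
```

```bash
python3 -c "
from h import *
T=load('top2')['image'];import numpy as np
print(T[276:290,330:350,0]);print(T[276:290,330:350,2])
"
```

```text
[[185 179 172 172 172 173 172 173 173 174 174 173 173 175 178 176 178 179
  177 177]
 [183 176 168 167 170 170 170 171 171 171 171 172 171 171 172 171 172 175
  175 174]
 [186 174 169 171 171 171 171 170 172 171 170 171 170 171 169 169 173 175
  174 174]
 [186 174 172 171 172 170 170 171 171 170 170 169 167 165 165 171 174 176
  177 176]
 [186 173 171 170 170 170 169 168 166 167 169 169 164 156 159 168 173 176
  178 177]
 [179 169 165 164 162 162 169 173 167 164 173 173 165 154 155 165 172 176
  177 176]
 [164 158 157 157 154 158 173 177 170 162 175 178 169 155 156 164 171 175
  176 178]
 [154 153 153 152 151 157 170 178 173 163 169 172 168 160 163 168 173 175
  177 177]
 [156 154 153 154 153 156 165 172 169 166 169 169 170 168 170 172 174 176
  177 177]
 [161 159 160 162 163 163 168 168 169 171 170 170 171 172 170 172 173 177
  176 177]
 [170 166 168 168 170 170 170 170 171 170 171 172 171 170 170 172 174 177
  178 177]
 [172 172 171 171 170 170 172 171 170 170 171 171 171 170 170 170 172 176
  176 176]
 [173 173 172 171 171 170 171 171 170 171 172 172 171 171 172 170 173 174
  173 
[... 581 characters left out ...]
 171 174
  174 173]
 [161 156 153 154 151 150 149 148 148 149 148 149 148 151 154 162 170 172
  174 174]
 [152 151 149 150 148 149 148 149 150 151 149 152 154 157 162 167 172 175
  174 174]
 [153 150 150 151 151 152 153 155 156 160 162 162 165 165 169 170 173 174
  174 174]
 [158 156 157 158 161 161 164 164 166 168 169 168 170 171 170 170 172 174
  174 175]
 [166 163 165 167 169 169 169 168 170 168 170 170 168 168 169 171 173 175
  175 174]
 [170 170 170 169 169 168 171 170 169 170 169 169 169 169 170 169 169 174
  173 175]
 [170 170 169 170 170 168 170 170 169 169 170 170 170 170 170 168 171 171
  170 171]
 [171 169 169 171 170 169 171 169 170 170 170 171 171 171 172 173 172 173
  172 170]]
```

```bash
cat >> h.py <<'E'
def goT(pos,rpy=(np.pi,0,-.116)):
    s,Rt,t=tipnow();d=Rt.T@(np.array(pos)-s["position"])/200;w=R.from_matrix(Rt.T@R.from_euler("xyz",rpy).as_matrix()).as_rotvec(degrees=True)/360
    np.set_printoptions(suppress=True,precision=4);print(s["position"],s["orientation"],s["time"],s["force"],"t",d,"w",w)
E
python3 -c "
from h import *
goT([477,200,255]);goT([487.2,310.4,250])"
```

```text
[468.0269  73.0573 234.864 ] [ 2.475   0.0013 -0.1165] 12.4667 [-0.8397 -0.6655 -0.8379] t [-0.0294 -0.4373 -0.4721] w [ 0.1061  0.0002 -0.    ]
[468.0269  73.0573 234.864 ] [ 2.475   0.0013 -0.1165] 12.4667 [-0.8397 -0.6655 -0.8379] t [-0.0429 -0.8883 -0.7951] w [ 0.1061  0.0002 -0.    ]
```

>>> {"fn": "play_rows", "kwargs": {"steps": [{"gripper": -1,"tx": -0.006,"ty": -0.09,"tz": -0.1,"wx": 0.019,"wy": 0,"wz": 0},{"gripper": -1,"tx": -0.012,"ty": -0.2,"tz": -0.2,"wx": 0.038,"wy": 0,"wz": 0},{"gripper": -1,"tx": -0.018,"ty": -0.3,"tz": -0.33,"wx": 0.057,"wy": 0,"wz": 0},{"gripper": -1,"tx": -0.024,"ty": -0.4,"tz": -0.44,"wx": 0.076,"wy": 0,"wz": 0},{"gripper": -1,"tx": -0.029,"ty": -0.44,"tz": -0.47,"wx": 0.095,"wy": 0,"wz": 0}]}}

```text
time: 12.88
position: [478.6, 203.3, 255.4]
orientation: [3.078, -0.001, -0.115]
force: [1.0, -0.6, -1.4]
width: 0.202
gripper_force: 69.0
```

>>> {"fn": "play_rows", "kwargs": {"steps": [{"gripper": -1,"tx": 0,"ty": 0,"tz": 0,"wx": 0.0111,"wy": 0,"wz": 0},{"gripper": -1,"tx": 0,"ty": 0,"tz": 0,"wx": 0.0111,"wy": 0,"wz": 0},{"gripper": -1,"tx": 0,"ty": 0,"tz": 0,"wx": 0.0111,"wy": 0,"wz": 0},{"gripper": -1,"tx": 0,"ty": 0,"tz": 0,"wx": 0.0111,"wy": 0,"wz": 0}]}}

```text
time: 13.22
position: [477.3, 199.5, 253.8]
orientation: [3.139, 0.002, -0.117]
force: [-0.0, 0.9, -1.4]
width: 0.201
gripper_force: 68.9
```

```bash
python3 -c "
from h import *
goT([487.2,310.4,250])"
```

```text
[477.2561 199.5023 253.8273] [ 3.1395  0.0016 -0.1172] 13.2167 [-0.0393  0.9261 -1.3532] t [-0.0154 -0.5565  0.018 ] w [ 0.0003  0.0003 -0.0002]
```

>>> {"fn": "play_rows", "kwargs": {"steps": [{"gripper": -1,"tx": -0.001,"ty": -0.15,"tz": 0.01,"wx": 0,"wy": 0,"wz": 0},{"gripper": -1,"tx": -0.002,"ty": -0.34,"tz": 0.018,"wx": 0,"wy": 0,"wz": 0},{"gripper": -1,"tx": -0.005,"ty": -0.48,"tz": 0.018,"wx": 0,"wy": 0,"wz": 0},{"gripper": -1,"tx": -0.005,"ty": -0.542,"tz": 0.018,"wx": 0,"wy": 0,"wz": 0},{"gripper": -1,"tx": -0.005,"ty": -0.542,"tz": 0.018,"wx": 0,"wy": 0,"wz": 0}]}}

```text
time: 13.63
position: [489.1, 310.9, 249.2]
orientation: [3.139, 0.002, -0.114]
force: [0.3, 0.5, -1.2]
width: 0.202
gripper_force: 69.1
```

>>> {"fn": "play_rows", "kwargs": {"steps": [{"gripper": -1,"tx": 0,"ty": 0,"tz": 0,"wx": 0,"wy": 0,"wz": 0},{"gripper": -1,"tx": 0,"ty": 0,"tz": 0,"wx": 0,"wy": 0,"wz": 0},{"gripper": -1,"tx": 0,"ty": 0,"tz": 0,"wx": 0,"wy": 0,"wz": 0}]}}

```text
time: 13.88
position: [489.2, 307.8, 251.1]
orientation: [-3.141, 0.0, -0.116]
force: [0.4, 0.2, -1.1]
width: 0.199
gripper_force: 69.1
```

```bash
python3 -c "
from h import *
from bench import cams
goT([489,307.3,250])
np.set_printoptions(suppress=True,precision=1)
c,s=wrist('w12');im=c['image'];b=mask(im,(105,100,60),(125,255,255))
ct=max(cv2.findContours(b,0,2)[0],key=cv2.contourArea);p=cv2.boxPoints(cv2.minAreaRect(ct));W=plane(c,p,105);print('wrist fork',W,'mid of box',W.mean(0))
T=cams.read_camera('side');np.savez('pics/side3.npz',**{k:np.array(T[k]) for k in('image','intrinsics','eye','rotation')});S=load('side3')
for r in range(185,232,3):
    row=b[r,295:365];x=np.where(row>0)[0]+295;
    sp=np.split(x,np.where(np.diff(x)>1)[0]+1);print(r,[(q[0],q[-1]) for q in sp if len(q)])
print('tip',proj(c,[s['position']+[0,0,-105.5]]))
bs=mask(S['image'],(105,100,60),(125,255,255));ct=max(cv2.findContours(bs,0,2)[0],key=cv2.contourArea);print('side poly',cv2.approxPolyDP(ct,2,True)[:,0].tolist())
"
```

```text
[489.1602 307.7517 251.0653] [-3.1415  0.0005 -0.1164] 13.8833 [ 0.3704  0.1902 -1.0822] t [-0.0005  0.0023  0.0053] w [-0.      0.0001 -0.0001]
wrist fork [[468.8 341.7 105. ]
 [529.3 323.3 105. ]
 [515.3 273.5 105. ]
 [453.4 289.  105. ]] mid of box [491.7 306.9 105. ]
185 [(np.int64(298), np.int64(347)), (np.int64(353), np.int64(361))]
188 [(np.int64(298), np.int64(346)), (np.int64(354), np.int64(360))]
191 [(np.int64(297), np.int64(349)), (np.int64(351), np.int64(359))]
194 [(np.int64(297), np.int64(359))]
197 [(np.int64(296), np.int64(358))]
200 [(np.int64(296), np.int64(358))]
203 [(np.int64(296), np.int64(357))]
206 [(np.int64(295), np.int64(356))]
209 [(np.int64(295), np.int64(356))]
212 [(np.int64(295), np.int64(317)), (np.int64(326), np.int64(355))]
215 [(np.int64(295), np.int64(317)), (np.int64(331), np.int64(354))]
218 [(np.int64(295), np.int64(316)), (np.int64(330), np.int64(354))]
221 [(np.int64(295), np.int64(316)), (np.int64(330), np.int64(353))]
224 [(np.int64(295), np.int64(315)), (np.int64(329), np.int64(353))]
227 [(np.int64(295), np.int64(314)), (np.int64(329), np.int64(352))]
230 [(np.int64(295), np.int64(314)), (np.int64(329), np.int64(351))]
tip [[324.3 228.5]]
side poly [[137, 125], [108, 125], [98, 132], [112, 192], [122, 216], [121, 212], [127, 210], [127, 206], [128, 208], [133, 202], [135, 205], [136, 201], [140, 201], [137, 199], [140, 198], [141, 192], [134, 160], [130, 156], [132, 154], [127, 157], [127, 148], [123, 141], [125, 140], [123, 146], [117, 141], [118, 147], [114, 146], [117, 148], [116, 151], [109, 146], [104, 147], [104, 151], [98, 136], [129, 137], [139, 129]]
```

```bash
python3 -c "
from h import *
np.set_printoptions(suppress=True,precision=2)
c=load('w12');E=plane(c,[(324.5,210.7)],105)[0];P=plane(c,[(324,215),(323.1,218),(323,221),(322.1,224),(321.6,227),(321.4,230)],105);print(E,P)
x=np.array([np.cos(np.radians(-15.2)),np.sin(np.radians(-15.2)),0]);y=np.array([-x[1],x[0],0])
print('lateral of slot vs tip axis(489.2,307.8)',(P-[489.2,307.8,105])@y,'seat',E-6*x,'along',(E-6*x-[489.2,307.8,105])@x)
"
```

```text
[493.37 307.12 105.  ] [[489.69 307.98 105.  ]
 [487.16 309.05 105.  ]
 [484.55 309.44 105.  ]
 [481.99 310.52 105.  ]
 [479.39 311.26 105.  ]
 [476.74 311.74 105.  ]]
lateral of slot vs tip axis(489.2,307.8) [0.3  0.67 0.36 0.73 0.76 0.54] seat [487.58 308.7  105.  ] along -1.8007219647059116
```

>>> {"fn": "play_rows", "kwargs": {"steps": [{"gripper": -1,"tx": -0.0045,"ty": -0.0035,"tz": 0.05,"wx": 0,"wy": 0,"wz": 0},{"gripper": -1,"tx": -0.0045,"ty": -0.0035,"tz": 0.12,"wx": 0,"wy": 0,"wz": 0},{"gripper": -1,"tx": -0.0045,"ty": -0.0035,"tz": 0.19,"wx": 0,"wy": 0,"wz": 0},{"gripper": -1,"tx": -0.0045,"ty": -0.0035,"tz": 0.26,"wx": 0,"wy": 0,"wz": 0},{"gripper": -1,"tx": -0.0045,"ty": -0.0035,"tz": 0.33,"wx": 0,"wy": 0,"wz": 0}]}}

```text
time: 14.4
position: [488.3, 309.0, 184.3]
orientation: [-3.14, 0.0, -0.117]
force: [0.2, -1.2, -1.4]
width: 0.202
gripper_force: 69.1
```

>>> {"fn": "play_rows", "kwargs": {"steps": [{"gripper": -1,"tx": 0,"ty": 0,"tz": 0.07,"wx": 0,"wy": 0,"wz": 0},{"gripper": -1,"tx": 0,"ty": 0,"tz": 0.14,"wx": 0,"wy": 0,"wz": 0},{"gripper": -1,"tx": 0,"ty": 0,"tz": 0.2,"wx": 0,"wy": 0,"wz": 0},{"gripper": -1,"tx": 0,"ty": 0,"tz": 0.25,"wx": 0,"wy": 0,"wz": 0},{"gripper": -1,"tx": 0,"ty": 0,"tz": 0.25,"wx": 0,"wy": 0,"wz": 0}]}}

```text
time: 14.82
position: [487.5, 308.3, 132.9]
orientation: [3.14, 0.002, -0.117]
force: [-1.1, -1.2, -2.0]
width: 0.203
gripper_force: 69.1
```

>>> {"fn": "play_rows", "kwargs": {"steps": [{"gripper": -1,"tx": 0,"ty": 0,"tz": 0,"wx": 0,"wy": 0,"wz": 0},{"gripper": -1,"tx": 0,"ty": 0,"tz": 0,"wx": 0,"wy": 0,"wz": 0}]}}

```text
time: 14.98
position: [489.0, 309.8, 136.0]
orientation: [-3.14, -0.001, -0.116]
force: [-0.2, -0.2, -1.8]
width: 0.2
gripper_force: 69.1
```

>>> {"fn": "play_rows", "kwargs": {"steps": [{"gripper": -1,"tx": 0,"ty": 0.005,"tz": 0.01,"wx": 0,"wy": 0,"wz": 0},{"gripper": -1,"tx": 0,"ty": 0.005,"tz": 0.02,"wx": 0,"wy": 0,"wz": 0},{"gripper": -1,"tx": 0,"ty": 0.005,"tz": 0.028,"wx": 0,"wy": 0,"wz": 0},{"gripper": -1,"tx": 0,"ty": 0.005,"tz": 0.033,"wx": 0,"wy": 0,"wz": 0},{"gripper": -1,"tx": 0,"ty": 0.005,"tz": 0.033,"wx": 0,"wy": 0,"wz": 0}]}}

```text
time: 15.4
position: [488.4, 308.5, 128.6]
orientation: [-3.141, 0.0, -0.116]
force: [0.2, 0.3, -1.4]
width: 0.2
gripper_force: 69.1
```

>>> {"fn": "play_rows", "kwargs": {"steps": [{"gripper": -1,"tx": 0,"ty": 0,"tz": 0,"wx": 0,"wy": 0,"wz": 0},{"gripper": -1,"tx": 0,"ty": 0,"tz": 0,"wx": 0,"wy": 0,"wz": 0}]}}

```text
time: 15.57
position: [488.5, 308.7, 128.9]
orientation: [-3.14, -0.0, -0.116]
force: [-0.2, -0.4, -1.7]
width: 0.202
gripper_force: 69.1
```

>>> {"fn": "play_rows", "kwargs": {"steps": [{"gripper": -1,"tx": 0,"ty": 0,"tz": 0.003,"wx": 0,"wy": 0,"wz": 0},{"gripper": -1,"tx": 0,"ty": 0,"tz": 0.005,"wx": 0,"wy": 0,"wz": 0},{"gripper": -1,"tx": 0,"ty": 0,"tz": 0.005,"wx": 0,"wy": 0,"wz": 0}]}}

```text
time: 15.82
position: [488.6, 308.7, 128.3]
orientation: [-3.14, -0.0, -0.116]
force: [-2.7, -0.8, 4.7]
width: 0.197
gripper_force: 69.9
```

>>> {"fn": "play_rows", "kwargs": {"steps": [{"gripper": -0.5,"tx": 0,"ty": 0,"tz": 0,"wx": 0,"wy": 0,"wz": 0},{"gripper": -0.4,"tx": 0,"ty": 0,"tz": 0,"wx": 0,"wy": 0,"wz": 0},{"gripper": -0.2,"tx": 0,"ty": 0,"tz": 0,"wx": 0,"wy": 0,"wz": 0},{"gripper": 0.2,"tx": 0,"ty": 0,"tz": 0,"wx": 0,"wy": 0,"wz": 0},{"gripper": 0.6,"tx": 0,"ty": 0,"tz": 0,"wx": 0,"wy": 0,"wz": 0}]}}

```text
time: 16.23
position: [488.5, 308.6, 127.7]
orientation: [-3.14, 0.0, -0.116]
force: [0.4, 0.3, 0.8]
width: 0.674
gripper_force: 0.0
```

>>> {"fn": "play_rows", "kwargs": {"steps": [{"gripper": 1,"tx": 0,"ty": 0,"tz": 0,"wx": 0,"wy": 0,"wz": 0},{"gripper": 1,"tx": 0,"ty": 0,"tz": 0,"wx": 0,"wy": 0,"wz": 0},{"gripper": 1,"tx": 0,"ty": 0,"tz": 0,"wx": 0,"wy": 0,"wz": 0},{"gripper": 1,"tx": 0,"ty": 0,"tz": 0,"wx": 0,"wy": 0,"wz": 0},{"gripper": 1,"tx": 0,"ty": 0,"tz": 0,"wx": 0,"wy": 0,"wz": 0}]}}

```text
time: 16.65
position: [488.5, 308.6, 127.8]
orientation: [-3.14, -0.0, -0.116]
force: [-0.1, 0.1, -0.0]
width: 0.997
gripper_force: 0.0
```

```bash
python3 -c "
from h import *
from bench import cams
goT([489,307.3,250])
np.set_printoptions(suppress=True,precision=1)
c,s=wrist('w13')
k=mask(c['image'],(0,0,0),(180,255,60))[300:400,280:370];print('cap',[(a,x[0]+280,x[1]+300) for a,x,_ in comps(k,100)])
print('yellow',comps(mask(c['image'],(18,100,50),(34,255,255)),300));print('exp cap',proj(c,[[488.6,308.7,174],[488.6,308.7,105]]))
"
```

```text
[488.4979 308.5889 127.7889] [-3.1404 -0.     -0.116 ] 16.65 [-0.1189  0.0614 -0.0427] t [ 0.0032  0.0054 -0.6111] w [-0.0002 -0.     -0.    ]
cap [(np.int32(117), np.float64(324.5), np.float64(315.1)), (np.int32(1231), np.float64(323.6), np.float64(354.1)), (np.int32(117), np.float64(292.5), np.float64(397.5)), (np.int32(124), np.float64(356.1), np.float64(397.4))]
yellow [(np.int32(6254), (np.float64(192.0), np.float64(29.2)), (np.int32(65), np.int32(0), np.int32(186), np.int32(74))), (np.int32(833), (np.float64(124.5), np.float64(6.6)), (np.int32(81), np.int32(0), np.int32(72), np.int32(19))), (np.int32(2202), (np.float64(323.8), np.float64(290.0)), (np.int32(300), np.int32(263), np.int32(49), np.int32(52))), (np.int32(1661), (np.float64(323.7), np.float64(335.7)), (np.int32(298), np.int32(316), np.int32(53), np.int32(56)))]
exp cap [[323.8 355.8]
 [324.1 272.2]]
```

Probe stands upright, seated. Retreat upward and check from afar.

>>> {"fn": "play_rows", "kwargs": {"steps": [{"gripper": 1,"tx": 0,"ty": 0,"tz": -0.1,"wx": 0,"wy": 0,"wz": 0},{"gripper": 1,"tx": 0,"ty": 0,"tz": -0.25,"wx": 0,"wy": 0,"wz": 0},{"gripper": 1,"tx": 0,"ty": 0,"tz": -0.4,"wx": 0,"wy": 0,"wz": 0},{"gripper": 1,"tx": 0,"ty": 0,"tz": -0.55,"wx": 0,"wy": 0,"wz": 0},{"gripper": 1,"tx": 0,"ty": 0,"tz": -0.65,"wx": 0,"wy": 0,"wz": 0}]}}

```text
time: 17.12
position: [489.1, 308.8, 261.1]
orientation: [-3.138, -0.002, -0.116]
force: [0.5, 0.7, 0.6]
width: 0.997
gripper_force: 0.0
```

>>> {"fn": "play_rows", "kwargs": {"steps": [{"gripper": 1,"tx": -0.3,"ty": -0.2,"tz": 0,"wx": 0,"wy": 0,"wz": 0},{"gripper": 1,"tx": -0.3,"ty": -0.2,"tz": 0,"wx": 0,"wy": 0,"wz": 0},{"gripper": 1,"tx": -0.3,"ty": -0.2,"tz": 0,"wx": 0,"wy": 0,"wz": 0},{"gripper": 1,"tx": -0.3,"ty": -0.2,"tz": 0,"wx": 0,"wy": 0,"wz": 0},{"gripper": 1,"tx": -0.3,"ty": -0.2,"tz": 0,"wx": 0,"wy": 0,"wz": 0}]}}

```text
time: 17.53
position: [433.4, 355.2, 257.9]
orientation: [-3.14, -0.0, -0.115]
force: [0.0, 0.4, 0.1]
width: 1.0
gripper_force: 0.0
```

```bash
python3 -c "
from h import *
from bench import cams
np.set_printoptions(suppress=True,precision=2)
c,s=wrist('w14');im=c['image'];print(s['position'])
print('yellow',comps(mask(im,(18,100,50),(34,255,255)),100));P=proj(c,[[488.6,308.7,172],[488.6,308.7,111]]);print('exp cap, collar',P)
u,v=P[0].astype(int);k=mask(im,(0,0,0),(180,255,60))[v-15:v+15,u-20:u+20];print([(a,x[0]+u-20,x[1]+v-15) for a,x,_ in comps(k,20)])
T=cams.read_camera('top');np.savez('pics/top3.npz',**{k:np.array(T[k]) for k in('image','intrinsics','eye','rotation')});T=load('top3')
q=T['image'][276:290,330:350].astype(int);print((q[:,:,0]-q[:,:,2]).clip(6).sum(0)-84)
for v in(.48,.5):print(proj(T,pw(gr(-.22+v,30.5))))
"
```

```text
[433.42 355.15 257.85]
yellow [(np.int32(129), (np.float64(324.7), np.float64(2.9)), (np.int32(309), np.int32(0), np.int32(27), np.int32(9))), (np.int32(683), (np.float64(380.0), np.float64(145.4)), (np.int32(364), np.int32(132), np.int32(37), np.int32(30)))]
exp cap, collar [[386.94 146.33]
 [373.98 142.9 ]]
[(np.int32(307), np.float64(387.0), np.float64(146.6))]
[ 0  0  0  0  0  4 43 62 41 16 50 56 31  0  0  0  0  0  0  0]
[[338.26 282.7 ]]
[[339.9  282.37]]
```

```bash
python3 -c "
from bench import ctrl
print(ctrl.finish_job())"
```

```text
the job is handed in; nothing more can be done
None
```

The job is handed in, and no verdict came back. I pushed the shoe until the force jumped from about 3 N to 9 N, which I took as the end stop; the last top picture puts it near 0.49 rad. The probe hangs upright in the stand, released, with the arm clear.

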